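Put up the microscope's side lamp on the slotted upright

ROBOT

A 7-joint arm with a two-finger parallel gripper is mounted at the origin on the work surface. World frame = base frame: x ahead of the robot, y to its left, z up, the work surface at z = 0. Lengths are in m, angles in degrees, forces in N, time in s.
With the tool pointing down it reaches from about 0.425 to 0.875 m from the base axis. Payload 4.7 kg.
Tool frame: the origin (TCP) lies at the very end of the fingers, on their centre line; the grasp point (between the pads) lies env.grip_point_offset behind it (env.grip_point_offset is the distance from the TCP to the grasp point, in m); z points along the fingers, y is the direction in which the jaws open and shut (so a half turn about z gives the same grasp; the last joint's range is limited). The gripper opens to 87 mm and grips with 3 to 60 N. Pads are 19 mm wide; open, the fingers measure 117 mm over their backs; the gripper's body (75 mm by 190 mm) begins 51 mm behind the grasp point.
Start: joints at [-62.676, 18.392, -4.016, 83.108, 1.295, 78.541, -3.26], TCP at [0.29, 0.582, 0.223] pointing down, gripper open.
Joint ranges: [-163.93, 163.93], [-17.29, 119.83], [-79.2, 71.16], [3.27, 140.29], [-89.18, 269.18], [5.43, 117.66], [-154.24, 154.24]. Speed limits (degrees/s): [147.25, 147.25, 180, 180, 180, 180, 180].

INTERFACE

Orientations are given as [roll, pitch, yaw] about the fixed x, y, z axes, in that order (R = Rz(yaw) Ry(pitch) Rx(roll)).
In Python, from cell import env gives the robot as it stands.
- The arm moves only by the tool send_rows, never from a script. Its argument "plan" is a list of rows, each a list of 7 numbers: the finger opening in mm, from 0 to 87, then the shift along the tool's x, y, z in mm, then the turn, a rotation vector about the tool's x, y, z in rad. A call has 1 to 12 rows; each row shifts and turns the commanded pose from where the row before left it, along the tool's axes as they then stand; what a row does not reach is not made up. A row lasts 1/10 s, in which the tool goes at most 50 mm and 8.59 degrees, less where a joint would pass 70% of its speed; a pose out of reach is approached as far as the arm can. A call is refused whole if a number of a shift passes 50 or a number of a turn 0.15, either way. A call with a gripper value outside its range is refused whole. The fingers move at their own pace and stop on an object; "grip_force" is the grip in N (left out, the last holds). Time passes only in rows, so rows that do not move let the fingers close. It gives the time, the measured TCP pose, the force and the opening at its end, in the units of the state.
- env.get_obs(): the state, without advancing time (a new reading comes with each control period).
- env.read_camera(name): name is "scene" or "side" or "wrist"; returns the picture (480x640x3 uint8, red, green, blue); there is no depth.
- env.get_calibration(name): a dict with "fx", "fy", "cx", "cy" (pixels), "k1" (the pictures are not rectified: a ray, as slopes to the right and down, at radius r is drawn at 1 + k1 r^2 times it, then the intrinsics apply), "extrinsics" (4x4, takes a point from camera to world coordinates). Camera axes: x right, y down, z forward; pixel columns grow to the right and rows downward; lengths in m; the calibration is good to about 2 mm. A picture is of the moment at which its call begins: read the wrist's pose just before it. get_calibration takes no time and is no camera call; for the wrist camera it gives the pose at the moment of the call.
- env.sign_off(): hands the job in, once; it reports no verdict.
Trained networks look in the newest picture that a camera, given by its name, has taken for a name from the list of things; names that differ only in an ending like _2 or _b are one class to them, and where a whole thing is asked for, a point or a joint stands for the part that bears it (a point fixed in the world has none). Each returns a list of dicts, best first, with "confidence" (0 to 1); they miss things now and then, are a little off and sometimes report something else, mostly with a low value. They report only what shows in the picture. A call takes as long as a camera call. They do not tell look-alikes from the thing itself.
- env.regions_of(camera, query): "region" (480x640 bool, what is visible of it) and "rect" ([left, top, right, bottom] in pixels, round what is visible of it).
The state is a dict: "time_s": time; "qpos": joint angles; "joint_velocities": joint speeds; "effort": joint torques, N m; "tool_pos": TCP position; "tool_rot": TCP orientation; "force": force on the tool from outside, world axes, zero at the start; "wrist_torque": the same for the moment, N m; "grip_width": finger opening in m.
Only numpy, scipy, OpenCV 4.12 (cv2) and the standard library are available. Lean on these libraries where they do the work, as an engineer would, in place of code of your own. Each camera call takes 0.05 s, during which the arm holds its last target. There are 200 camera calls.

TASK

Hang the lamp cradle on the slotted steel upright: press its two hook tabs into the highest pair of free slots, right under the loaded shelf, and push it down until it is fully engaged, then let go. Then lay the lamp gently in the cradle's V-trough, seated along it with the lens end pointing away from the upright, and finally swing the cradle's strap over the barrel until it is down on it. Do not knock the other things on the table about.

Things in the scene. Friction and masses are not known exactly. Their poses are not given: they have to be found in the camera images.
- slots (a point): Point on the fixed grey steel upright (panel 130 wide, 340 tall, 4 mm thick): on its front face, on the centre line, level with the lower edges of the highest free pair of slots, 170 mm up. x points into the panel, z up. Slots 14 wide x 30 mm tall at y = +35 and -35 mm, 25 mm or more free behind. Other free rows: lower edges at 70 and 120 mm. Its foot plate, 8 mm thick, reaches 50 mm in front.
- shelf_edge (a point): Middle of the lower front edge of the loaded shelf tray on the upright: 150 mm wide, sticking out 110 mm from the panel, underside 248 mm above the table (the slots above it do not count). A tool held upright cannot come under it: lean it back, away from the panel, by 35 to 50 degrees.
- cradle: Loose lamp cradle, white steel, about 340 g, standing on the table. Origin: centre of its V-trough block, 18 mm above the underside; x to its back plate, z up, y to the strap's hinge. Block 70 mm long (x), 50 wide, flat parallel side walls 36 high: grip them at x = -20 or less, clear of the strap. 90 degree V along x. Back plate 100 wide, 72 high. Let go, it sags up to 3 degrees at the front.
- tabs (a point): On the cradle, at x = 95, z = 36 mm from its origin, its axes: rear face of the back plate, midway between the hook tabs (y = +35, -35 mm), level with the undersides of their necks. Tabs 8 mm wide, 17 long, lip hanging 12 mm below the neck, top 10 mm above it, 5.7 mm gap for the panel. Hung home it meets slots; to enter, hold it 12 to 20 mm (best 16) higher, then push in, then down.
- v_seat (a point): Point fixed on the cradle (its axes), at x = -20, z = 18.6 mm from its origin: a good place for the lamp's centre when it lies seated in the V, lens towards the cradle's -x. Anything from 18 mm further out to 18 mm further in, with both caps off the block, will do.
- strap_hinge (a point): Point on the cradle (its axes), at x = 14, y = 29, z = 14 mm from its origin: centre of the strap's hinge, whose axis runs along the cradle's x.
- strap (a joint): Angle (rad) of the steel strap, an inverted U 28 mm wide along the cradle's x, 58 between its legs, 25 mm high. 0: closed, its band level over the trough (-0.03 on a seated barrel). At 1.57 the band stands upright, 23 mm outside the hinge (+y) and 67 mm tall. Stop at 1.85. Stiff (0.03 N m), stays where left. Close: push its outer face towards -y, then down.
- lamp: Loose side lamp, about 200 g: round barrel 32 mm in diameter between black hexagonal caps (38 mm across flats), 190 mm long in all. Origin mid-length on its axis, 19 mm above the table as it lies; x along it to the lens end. Lens cap x = 65 to 95, tail cap -95 to -75 mm; the barrel between can be gripped.
- lens (a point): Centre of the lens face of the lamp, x = 95 mm on its axis.
- jar: bystander: clear glass jar, black lid, 60 mm wide, 85 mm tall; origin under its centre
- pencil_cup: bystander: blue pencil cup 76 mm wide, 155 mm tall with pencils; origin under its centre
- jar2: bystander: amber jar, white lid, 48 mm wide, 70 mm tall; origin under its centre
- dishes: bystander: stack of three dishes 92 mm wide, 39 mm tall; origin under its centre
- slide_box: bystander: wooden slide box 100 x 75 x 32 mm; origin under its centre
- loupe: bystander: hand lens lying, 68 mm wide, handle 90 mm long to its -x; origin under the lens
- notebook: bystander: green notebook 150 x 105 x 14 mm; origin under its centre
Mind the look-alikes: they are no part of the job. There is more than one size of the lamp; the job needs the smaller.

How it is judged (in metres and radians):
On the way, in this order (a step that is already met when the one before it is completed fails the run):
1. the cradle hangs home in the highest free pair of slots, let go (x of tabs in the frame of slots between -0.005 and 0.005 m and y of tabs in the frame of slots between -0.005 and 0.005 m and z of tabs in the frame of slots between -0.005 and 0.006 m and angle between the x axis of cradle and the x axis of slots, either way round below 0.09 rad and contact force between the fingers and cradle below 0.3 N), for 0.2 s.
2. the lamp lies seated in the V-trough, lens away from the upright, let go, the strap still open (x of tabs in the frame of slots between -0.005 and 0.005 m and y of tabs in the frame of slots between -0.005 and 0.005 m and z of tabs in the frame of slots between -0.005 and 0.006 m and angle between the x axis of cradle and the x axis of slots, either way round below 0.09 rad and x of lamp in the frame of v_seat between -0.02 and 0.02 m and y of lamp in the frame of v_seat between -0.004 and 0.004 m and z of lamp in the frame of v_seat between -0.004 and 0.004 m and angle between the x axis of lamp and the x axis of cradle, either way round below 0.07 rad and x of lens in the frame of cradle below -0.08 m and contact force between the fingers and lamp below 0.3 N and value of joint strap above 0.6 rad), for 0.2 s.
3. the strap is swung down over the barrel (x of tabs in the frame of slots between -0.005 and 0.005 m and y of tabs in the frame of slots between -0.005 and 0.005 m and z of tabs in the frame of slots between -0.005 and 0.006 m and angle between the x axis of cradle and the x axis of slots, either way round below 0.09 rad and x of lamp in the frame of v_seat between -0.02 and 0.02 m and y of lamp in the frame of v_seat between -0.004 and 0.004 m and z of lamp in the frame of v_seat between -0.004 and 0.004 m and angle between the x axis of lamp and the x axis of cradle, either way round below 0.07 rad and x of lens in the frame of cradle below -0.08 m and value of joint strap below 0.12 rad), for 0.2 s.
At the end, for the whole second after the job is handed in: Cradle home in the highest free slots (tabs point within 5 mm of the slots point, 6 mm high at most, 0.09 rad); lamp seated in the V (4 mm, 0.07 rad; 20 mm along it), lens away from the upright; strap below 0.12 rad; all at rest, released (all of step 3 and linear speed of each of cradle, lamp below 0.02 m/s); the robot touches nothing.
It fails at once if a bystander is pushed more than 30 mm (distance of any of jar, pencil_cup, jar2, dishes, slide_box, loupe, notebook from where it was at the start of the episode above 0.03 m).
It fails at once if the lamp is dropped: it moves faster than 0.5 m/s (a fall of over 12 mm) while not held (contact force between the fingers and lamp below 0.3 N and linear speed of lamp above 0.5 m/s).
It also fails if it takes over 70 s, if anything falls off the work surface, if the arm or the gripper's body presses on something with over 40 N, if the wrist force passes 120 N, or if a joint passes its speed limit or range.

## Working session

There is one attempt and no reset: what is moved stays moved. The work goes in short steps, Python scripts to look and compute and a tool call to move; the robot and the scene stay as the last step left them, time stands still between calls to the robot, and variables do not carry over. Pictures are saved under pics/ and viewed, about 8 in all and at most 12, crops included, and the job is handed in when it is done.

Besides the shell and the picture viewer there is one more tool, called after ">>>" as name([rows], argument=value, ...), one row to a line, values as JSON. send_rows: Moves the arm, as the interface text tells. Its arguments: {"type":"object","properties":{"plan":{"type":"array"},"grip_force":{"type":"number"}},"required":["plan"]}

```bash
ls; mkdir -p pics; cat > h.py <<'E'
import numpy as np, cv2
from scipy.spatial.transform import Rotation as R
from cell import env
def snap(cam,name=None):
    im=env.read_camera(cam)
    if name: cv2.imwrite(f'pics/{name}.png',im[:,:,::-1])
    return im
def proj(cam,P,cal=None):
    c=cal or env.get_calibration(cam); T=np.linalg.inv(np.array(c['extrinsics']))
    p=np.atleast_2d(P)@T[:3,:3].T+T[:3,3]; s=p[:,:2]/p[:,2:]
    r2=(s**2).sum(1,keepdims=True); s=s*(1+c['k1']*r2)
    return s*[c['fx'],c['fy']]+[c['cx'],c['cy']]
def ray(cam,uv,cal=None):
    c=cal or env.get_calibration(cam); T=np.array(c['extrinsics'])
    d=(np.atleast_2d(uv)-[c['cx'],c['cy']])/[c['fx'],c['fy']]; s=d.copy()
    for _ in range(20): s=d/(1+c['k1']*(s**2).sum(1,keepdims=True))
    v=np.c_[s,np.ones(len(s))]@T[:3,:3].T
    return T[:3,3],v/np.linalg.norm(v,axis=1,keepdims=True)
def onz(cam,uv,z,cal=None):
    o,v=ray(cam,uv,cal); return o+v*((z-o[2])/v[:,2:])
def tri(obs): # list of (cam,uv[,cal])
    A=np.zeros((3,3));b=np.zeros(3);L=[]
    for x in obs:
        o,v=ray(*x);M=np.eye(3)-np.outer(v[0],v[0]);A+=M;b+=M@o;L.append((o,M))
    p=np.linalg.solve(A,b); return p,[round(float(np.linalg.norm(M@(p-o)))*1000,1) for o,M in L]
E
python3 - <<'E'
from h import *
np.set_printoptions(precision=3,suppress=True)
print(env.grip_point_offset); o=env.get_obs(); print(o)
for c in ['scene','side','wrist']:
    k=env.get_calibration(c); print(c,k['fx'],k['cx'],k['cy'],k['k1']); print(np.array(k['extrinsics']))
    snap(c,'a_'+c)
    if c!='wrist':
        for q in ['cradle','lamp','strap','jar','pencil_cup','jar2','dishes','slide_box','loupe','notebook']:
            for d in env.regions_of(c,q):
                r=d['rect']; print(c,q,round(d['confidence'],2),[int(x) for x in r], onz(c,[(r[0]+r[2])/2,(r[1]+r[3])/2],0.02)[0])
E
```

```text
pics
0.0187
{'time_s': 0.0, 'qpos': array([-62.676,  18.439,  -4.015,  83.173,   1.294,  78.541,  -3.261]), 'joint_velocities': array([-0.009, -0.017,  0.048, -0.04 , -0.055, -0.055, -0.019]), 'effort': array([  0.   , -49.13 ,  -0.404, -31.252,  -0.064,   0.044,   0.   ]), 'tool_pos': array([0.29 , 0.581, 0.221]), 'tool_rot': array([-179.892,    0.005,  153.484]), 'force': array([ 0.574, -0.701,  0.628]), 'wrist_torque': array([ 0.01 , -0.004,  0.01 ]), 'grip_width': 0.08681550618328192}
scene 582.1873747656575 317.2547680564171 237.2268760308726 -0.11727603097099847
[[ 0.229  0.626 -0.745  1.498]
 [ 0.973 -0.147  0.176 -0.257]
 [ 0.001 -0.766 -0.643  1.087]
 [ 0.     0.     0.     1.   ]]
scene cradle 0.88 [304, 288, 367, 343] [0.566 0.01  0.02 ]
scene lamp 0.95 [159, 196, 213, 268] [ 0.156 -0.328  0.02 ]
scene lamp 0.81 [208, 290, 282, 319] [ 0.48  -0.201  0.02 ]
scene strap 0.65 [309, 287, 322, 314] [ 0.506 -0.026  0.02 ]
scene jar 0.92 [249, 345, 276, 375] [ 0.66  -0.186  0.02 ]
scene jar 0.6 [290, 355, 315, 396] [ 0.723 -0.106  0.02 ]
scene pencil_cup 0.62 [365, 223, 396, 266] 
[... 865 characters left out ...]
.083  0.02 ]
side pencil_cup 0.6 [239, 217, 268, 278] [0.396 0.253 0.02 ]
side jar2 0.94 [432, 270, 456, 304] [ 0.691 -0.172  0.02 ]
side jar2 0.81 [433, 239, 456, 278] [ 0.779 -0.083  0.02 ]
side dishes 0.93 [362, 360, 414, 411] [ 0.38  -0.336  0.02 ]
side slide_box 0.69 [267, 258, 316, 301] [0.404 0.067 0.02 ]
side slide_box 0.3 [249, 110, 342, 251] [0.705 0.538 0.02 ]
side loupe 0.73 [450, 319, 479, 368] [ 0.586 -0.339  0.02 ]
side notebook 0.85 [185, 225, 236, 257] [0.312 0.35  0.02 ]
wrist 359.5139068373335 314.5605717699283 230.40547815515228 -0.06530158783121918
[[ 0.447  0.864  0.234  0.228]
 [ 0.895 -0.431 -0.116  0.613]
 [ 0.     0.261 -0.965  0.385]
 [ 0.     0.     0.     1.   ]]
```

View pics/a_scene.png

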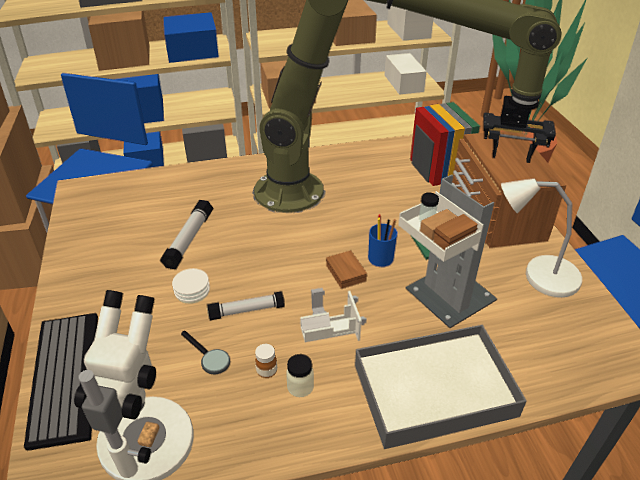

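View pics/a_side.png

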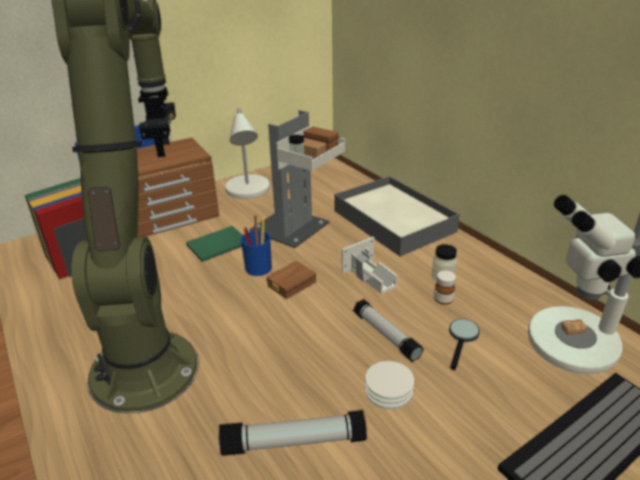

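Candidates for the lamp are scene (246,305), with dark caps and small, and scene (187,233), which is longer and thicker and is the look-alike. In the side view they are at (388,330) and (293,431). I choose the small one at (246,305). The only cradle is at scene (332,315). The upright's foot is at scene (450,300) with the shelf tray at (440,225). Next I'll check close crops.

```bash
python3 - <<'E'
import cv2,numpy as np
a=cv2.imread('pics/a_scene.png'); b=cv2.imread('pics/a_side.png')
A=cv2.resize(a[160:350,200:520],None,fx=2.5,fy=2.5,interpolation=cv2.INTER_CUBIC)
cv2.imwrite('pics/c1.png',A)
B=cv2.resize(b[95:365,235:455],None,fx=2.2,fy=2.2,interpolation=cv2.INTER_CUBIC)
cv2.imwrite('pics/c2.png',B)
E
```

```text
(no output)
```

View pics/c1.png

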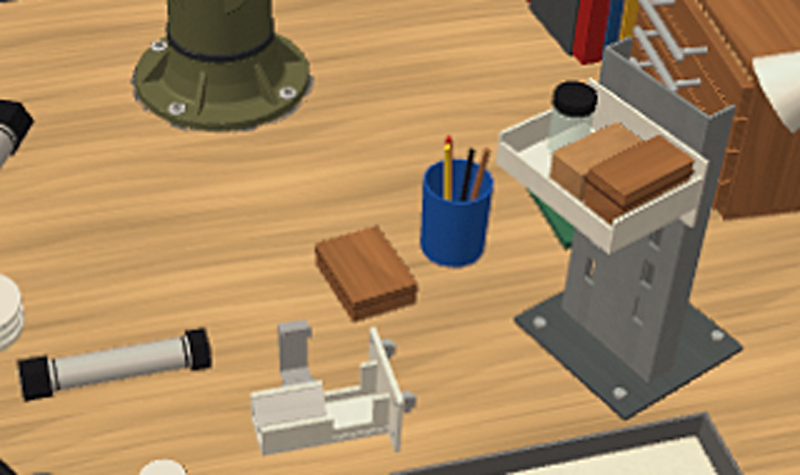

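View pics/c2.png

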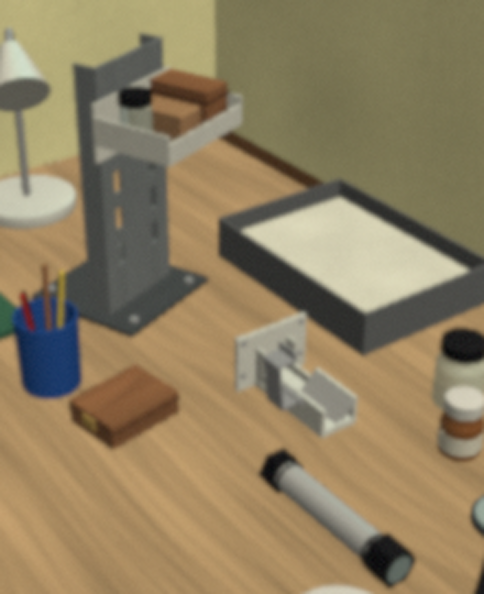

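```bash
python3 - <<'E'
from h import *
np.set_printoptions(precision=4,suppress=True)
s=lambda u,v:[200+u/2.5,160+v/2.5]
d=lambda u,v:[235+u/2.2,95+v/2.2]
for n,p in [('footL',(515,320)),('footF',(628,415)),('footR',(742,347)),('panL',(565,305)),('panR',(650,378))]:
    print(n,onz('scene',[s(*p)],0.008)[0])
for n,p in [('footF',(132,334)),('footR',(207,281)),('panL',(108,315)),('panR',(167,270))]:
    print('side',n,onz('side',[d(*p)],0.008)[0])
for n,a,b in [('shelf front L',(500,133),(93,103)),('shelf front Lb',(500,150),(96,152)),('shelf front R top',(614,222),(169,136)),('shelf front R bot',(613,248),(169,163)),('shelf back R',(707,160),(242,96)),
  ('panel top R?',(733,107),(160,38)),('panel top L?',(605,45),(76,66)),('lens',(36,378),(394,561)),('tail',(198,348),(277,464)),
  ('slotL low',(588,283),(119,228)),('slotR up bottom',(645,290),(154,205)),
  ('plate top L',(374,330),(237,340)),('plate top R',(402,395),(305,315)),('strap top',(295,325),(262,348)),('block front',(263,453),(325,433)),('block front L',(252,395),(268,398))]:
    print(n,*tri([('scene',s(*a)),('side',d(*b))]))
print('lens z.02',onz('scene',[s(36,378),s(198,348)],.019),onz('side',[d(394,561),d(277,464)],.019))
E
```

```text
footL [0.503  0.2171 0.008 ]
footF [0.6539 0.281  0.008 ]
footR [0.596  0.4339 0.008 ]
panL [0.4942 0.2766 0.008 ]
panR [0.6133 0.3223 0.008 ]
side footF [0.4983 0.2075 0.008 ]
side footR [0.6487 0.261  0.008 ]
side panL [0.4964 0.2638 0.008 ]
side panR [0.6209 0.3173 0.008 ]
shelf front L [0.4854 0.1978 0.2894] [39.0, 39.0]
shelf front Lb [0.4761 0.1991 0.2445] [24.2, 24.2]
shelf front R top [0.5991 0.2588 0.226 ] [7.1, 7.1]
shelf front R bot [0.5986 0.2623 0.1904] [4.9, 4.9]
shelf back R [0.6784 0.2681 0.3016] [44.8, 44.8]
panel top R? [0.6236 0.3318 0.3415] [11.3, 11.3]
panel top L? [0.4857 0.2787 0.3379] [3.6, 3.6]
lens [ 0.4858 -0.2838  0.0195] [5.2, 5.2]
tail [ 0.4807 -0.1146  0.0231] [0.5, 0.5]
slotL low [0.5402 0.28   0.1005] [15.8, 15.8]
slotR up bottom [0.5966 0.3048 0.1194] [0.0, 0.0]
plate top L [0.5432 0.0484 0.0695] [2.6, 2.6]
plate top R [0.6371 0.0465 0.0729] [6.3, 6.3]
strap top [ 0.5337 -0.0228  0.0935] [6.4, 6.4]
block front [ 0.5907 -0.0683 -0.0189] [5.8, 5.8]
block front L [ 0.5386 -0.0543  0.0283] [25.6, 25.6]
lens z.02 [[ 0.4817 -0.2794  0.019 ]
 [ 0.4772 -0.1145  0.019 ]] [[ 0.4868 -0.2892  0.019 ]
 [ 0.4838 -0.1101  0.019 ]]
```

Crops: c1 shows the small lamp with its longer lens cap at the left, crop (35,378), the lens end pointing to world -y. The cradle's back plate faces +y with the strap standing on its -x side, and the panel front runs from crop (565,305) to (650,378). c2 shows the glass lens face at crop (398,560) and agrees. Triangulation puts the panel centre near (0.556,0.295) with its normal azimuth near 112°, the cradle at about (0.59,-0.045), and the lamp at (0.482,-0.197) with its lens to -y. Next I move to a viewpoint.

>>> send_rows([
  [87, 0, 0, -45, 0, 0, 0],
  [87, 0, 0, -45, 0, 0, 0],
  [87, 0, 0, -45, 0, 0, 0],
  [87, 0, 0, -45, 0, 0, 0],
  [87, -38, -30, 0, 0, 0, 0],
  [87, -38, -30, 0, 0, 0, 0],
  [87, -38, -30, 0, 0, 0, 0],
  [87, -38, -30, 0, 0, 0, 0],
  [87, -38, -30, 0, 0, 0, 0],
  [87, -38, -30, 0, 0, 0, 0],
  [87, -38, -30, 0, 0, 0, 0],
  [87, -38, -30, 0, 0, 0, 0],
])

```text
time_s: 2.35
tool_pos: [0.4556, 0.2292, 0.4029]
tool_rot: [179.9, 0.0, 153.5]
force: [0.9, 0.9, 0.4]
grip_width: 0.087
```

>>> send_rows([
  [87, -38, -30, 0, 0, 0, 0],
  [87, -38, -30, 0, 0, 0, 0],
  [87, -38, -30, 0, 0, 0, 0],
  [87, -38, -30, 0, 0, 0, 0],
  [87, -38, -30, 0, 0, 0, 0],
  [87, -38, -30, 0, 0, 0, 0],
  [87, -38, -30, 0, 0, 0, 0],
])

```text
time_s: 3.05
tool_pos: [0.5999, -0.0771, 0.403]
tool_rot: [180.0, 0.0, 153.5]
force: [-0.2, 0.2, -0.4]
grip_width: 0.0869
```

>>> send_rows([
  [87, 0, 0, 15, 0, 0, 0.1385],
  [87, 0, 0, 15, 0, 0, 0.1385],
  [87, 0, 0, 15, 0, 0, 0.1385],
  [87, 0, 0, 15, 0, 0, 0.1385],
  [87, 0, 0, 15, 0, 0, 0.1385],
  [87, 0, 0, 15, 0, 0, 0.1385],
  [87, 0, 0, 15, 0, 0, 0.1385],
  [87, 0, 0, 15, 0, 0, 0.1385],
  [87, 0, 0, 0, 0, 0, 0],
  [87, 0, 0, 0, 0, 0, 0],
])

```text
time_s: 4.05
tool_pos: [0.5994, -0.0753, 0.2829]
tool_rot: [-180.0, -0.0, 90.2]
force: [0.1, 0.1, 0.6]
grip_width: 0.0871
```

```bash
python3 - <<'E'
from h import *
np.set_printoptions(precision=4,suppress=True)
o=env.get_obs(); print(o['time_s'],o['tool_pos'],o['tool_rot'],o['qpos'])
c=env.get_calibration('wrist'); snap('wrist','w1'); import json; json.dump({k:np.array(v).tolist() for k,v in c.items()},open('w1.json','w'))
for q in ['cradle','lamp','strap']:
    for d in env.regions_of('wrist',q): print(q,d['confidence'],d['rect'])
E
```

```text
4.05 [ 0.5994 -0.0753  0.2829] [-179.9999   -0.003    90.206 ] [-25.2286  12.7467  35.7694  85.87    -7.4571  83.7826  10.8837]
cradle 0.94 [248.8, 63.7, 355.7, 201.4]
cradle 0.59 [91.0, 18.1, 200.3, 106.1]
lamp 0.68 [200.4, 217.5, 248.0, 361.2]
strap 0.77 [244.0, 148.2, 276.8, 177.0]
```

View pics/w1.png

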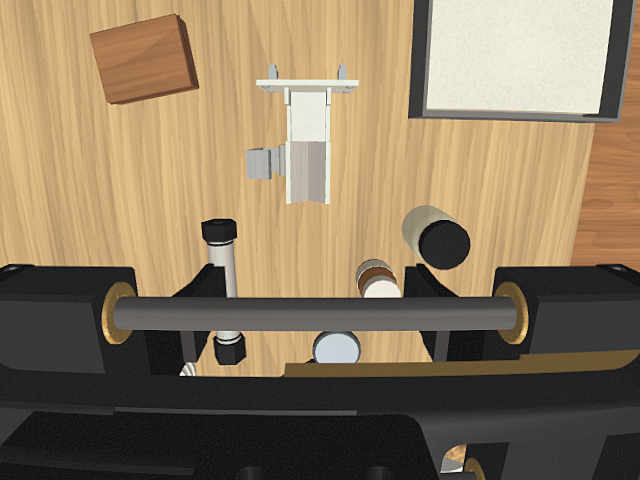

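w1 shows the cradle straight ahead: back plate from (257,82) to (358,82), block front corners at (287,203) and (329,203), and the strap folded outward at (262,163). The small lamp runs from its tail cap at (219,222) to its lens cap at (230,360).

```bash
cat >> h.py <<'E'
import json
def load(n): return json.load(open(n+'.json'))
E
python3 - <<'E'
from h import *
np.set_printoptions(precision=4,suppress=True)
c=load('w1')
P=lambda uv,z:onz('wrist',[uv],z,c)[0]
a,b=P((287,203),.036),P((329,203),.036); print('front top',a,b,(a+b)/2,np.linalg.norm(b-a))
a2,b2=P((287,95),.036),P((330,95),.036);print('mid top',a2,b2)
p,q=P((257,83),.072),P((358,83),.072); print('plate',p,q,(p+q)/2,np.linalg.norm(p-q))
print('lamp caps corners top z~.02', [P(u,.02) for u in [(203,222),(236,222),(215,362),(246,362)]], 'barrel', [P(u,.019) for u in [(208,245),(235,245),(217,325),(243,325)]])
# check heights with scene
s=lambda u,v:[200+u/2.5,160+v/2.5]
for n,w,sc in [('plateTopR',(358,83),(402,395)),('plateTopL',(257,83),(374,330)),('blockfront R',(329,203),(263,430)),('tail',(219,222),(205,345)),('lens',(230,361),(22,378))]:
    print(n,*tri([('wrist',w,c),('scene',s(*sc))]))
E
```

```text
front top [ 0.5692 -0.0822  0.036 ] [ 0.6178 -0.082   0.036 ] [ 0.5935 -0.0821  0.036 ] 0.048598374151310575
mid top [0.5709 0.0366 0.036 ] [0.6174 0.0367 0.036 ]
plate [0.5442 0.0443 0.072 ] [0.6432 0.0445 0.072 ] [0.5937 0.0444 0.072 ] 0.09901130216275045
lamp caps corners top z~.02 [array([ 0.4644, -0.109 ,  0.02  ]), array([ 0.5052, -0.1089,  0.02  ]), array([ 0.4643, -0.3081,  0.02  ]), array([ 0.5074, -0.3074,  0.02  ])] barrel [array([ 0.4681, -0.1388,  0.019 ]), array([ 0.5021, -0.1387,  0.019 ]), array([ 0.4713, -0.2509,  0.019 ]), array([ 0.5063, -0.2505,  0.019 ])]
plateTopR [0.6423 0.0456 0.0853] [2.8, 2.8]
plateTopL [0.5451 0.0466 0.0744] [2.7, 2.7]
blockfront R [ 0.6181 -0.0792  0.0434] [1.6, 1.6]
tail [ 0.4864 -0.1075  0.0303] [1.2, 1.2]
lens [ 0.4908 -0.2938  0.0343] [2.2, 2.2]
```

```bash
python3 - <<'E'
from h import *
np.set_printoptions(precision=4,suppress=True)
c=load('w1')
print('jar lid',onz('wrist',[(444,244)],.085,c),'amber lid',onz('wrist',[(382,289)],.07,c), 'box',onz('wrist',[(104,103),(198,87)],.032,c),'tray',onz('wrist',[(410,117),(620,122)],.03,c))
for q,h in [('jar',.085),('jar2',.07)]:
  for cam,rs in [('scene',[(249,345,276,375),(290,355,315,396)]),('side',[(432,270,456,304),(433,239,456,278)])]:
    for r in rs: print(cam,r,onz(cam,[((r[0]+r[2])/2,r[3]-7)],.0)[0])
E
```

```text
jar lid [[ 0.7383 -0.1162  0.085 ]] amber lid [[ 0.6781 -0.1745  0.07  ]] box [[0.3648 0.0311 0.032 ]
 [0.4732 0.046  0.032 ]] tray [[0.7072 0.0148 0.03  ]
 [0.9591 0.0163 0.03  ]]
scene (249, 345, 276, 375) [ 0.6663 -0.1894  0.    ]
scene (290, 355, 315, 396) [ 0.7437 -0.112   0.    ]
side (432, 270, 456, 304) [ 0.6825 -0.1812  0.    ]
side (433, 239, 456, 278) [ 0.7603 -0.1043  0.    ]
scene (249, 345, 276, 375) [ 0.6663 -0.1894  0.    ]
scene (290, 355, 315, 396) [ 0.7437 -0.112   0.    ]
side (432, 270, 456, 304) [ 0.6825 -0.1812  0.    ]
side (433, 239, 456, 278) [ 0.7603 -0.1043  0.    ]
```

>>> send_rows([
  [87, 0, 0, 0, 0, 0.122, 0],
  [87, 0, 0, 0, 0, 0.122, 0],
  [87, 0, 0, 0, 0, 0.122, 0],
  [87, 0, 0, 0, 0, 0.122, 0],
  [87, 0, 0, 0, 0, 0.122, 0],
  [87, -22, -1, 36, 0, 0, 0],
  [87, -22, -1, 36, 0, 0, 0],
  [87, -22, -1, 36, 0, 0, 0],
  [87, -22, -1, 36, 0, 0, 0],
  [87, 0, 0, 0, 0, 0, 0],
  [87, 0, 0, 0, 0, 0, 0],
])

```text
time_s: 5.35
tool_pos: [0.5958, -0.0652, 0.115]
tool_rot: [180.0, -35.0, 90.0]
force: [-0.4, -0.0, 0.8]
grip_width: 0.0868
```

```bash
cat >> h.py <<'E'
def wsnap(n):
    c=env.get_calibration('wrist'); snap('wrist',n); json.dump({k:np.array(v).tolist() for k,v in c.items()},open(n+'.json','w'))
    o=env.get_obs(); print(o['time_s'],o['tool_pos'],o['tool_rot'],o['qpos'],o['grip_width'])
E
python3 - <<'E'
from h import *
np.set_printoptions(precision=4,suppress=True)
wsnap('w2')
E
```

```text
5.4 [ 0.5967 -0.0657  0.1164] [179.7768 -34.925   90.1413] [ -2.6697  29.5546  33.0912  93.7027 -45.7888  84.6682  43.8182] 0.08715276742675734
```

View pics/w2.png

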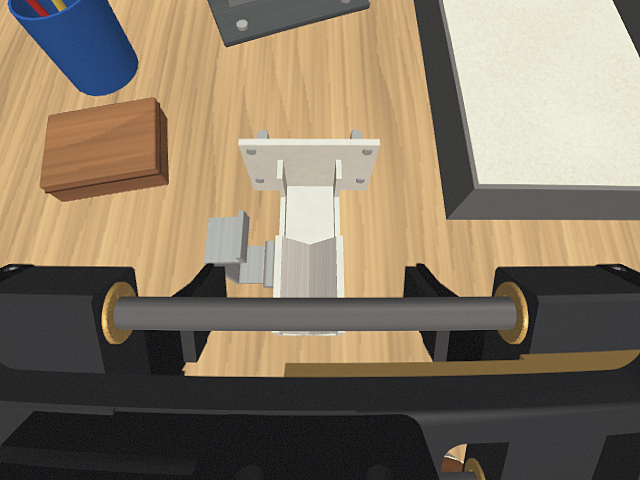

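```bash
python3 - <<'E'
from h import *
np.set_printoptions(precision=4,suppress=True)
c,d=load('w1'),load('w2')
for n,a,b in [('plL',(257,82),(239.5,140.5)),('plR',(358,82),(380,140.5))]: print(n,*tri([('wrist',a,c),('wrist',b,d)]))
print(onz('wrist',[(273,237),(343,237)],.036,d),onz('wrist',[(274,330),(344,330)],.0,d), onz('wrist',[(239.5,140.5),(380,140.5)],.072,d))
print('strap',[onz('wrist',[u],.08,d)[0] for u in [(206,216),(245,211),(207,262)]])
print('tip expected px', proj('wrist',env.get_obs()['tool_pos'],d))
# foot plate front corner
print('foot',onz('wrist',[(226,46),(369,8)],.008,d))
E
```

```text
plL [0.5446 0.0449 0.0744] [0.1, 0.1]
plR [0.6432 0.0452 0.0742] [0.2, 0.2]
[[ 0.5664 -0.0137  0.036 ]
 [ 0.6185 -0.0136  0.036 ]] [[ 0.5657 -0.0782  0.    ]
 [ 0.6204 -0.0782  0.    ]] [[0.5439 0.0466 0.072 ]
 [0.6439 0.0466 0.072 ]]
strap [array([ 0.5288, -0.0147,  0.08  ]), array([ 0.5533, -0.0113,  0.08  ]), array([ 0.5325, -0.0446,  0.08  ])]
tip expected px [[313.2893 285.1386]]
foot [[0.5044 0.2073 0.008 ]
 [0.6578 0.2646 0.008 ]]
```

w2, leaned 35°, shows the cradle centred between the fingers: plate corners at (240,140) and (380,140), block from (273,237) to (343,330). Triangulated x centre is 0.594 and plate top is 0.074, which matches the text. Descending to grip.

>>> send_rows([
  [87, -18.5, -0.9, 29, 0, 0, 0],
  [87, -18.5, -0.9, 29, 0, 0, 0],
  [87, -18.5, -0.9, 29, 0, 0, 0],
  [87, 0, 0, 0, 0, 0, 0],
  [87, 0, 0, 0, 0, 0, 0],
])

```text
time_s: 5.9
tool_pos: [0.5943, -0.0613, 0.0136]
tool_rot: [179.8, -34.9, 90.1]
force: [0.4, -0.3, 1.0]
grip_width: 0.0871
```

>>> send_rows([
  [40, 0, 0, 0, 0, 0, 0],
  [40, 0, 0, 0, 0, 0, 0],
  [40, 0, 0, 0, 0, 0, 0],
  [40, 0, 0, 0, 0, 0, 0],
  [40, 0, 0, 0, 0, 0, 0],
  [40, 0, 0, 0, 0, 0, 0],
], grip_force=40)

```text
time_s: 6.5
tool_pos: [0.5925, -0.0607, 0.0112]
tool_rot: [-180.0, -35.0, 90.0]
force: [-0.8, 0.2, 1.2]
grip_width: 0.0497
```

Gripped at 49.7 mm. I lift, turn the cradle to the panel's heading, and look at the slots from below the shelf.

>>> send_rows([
  [40, 12, 0, -18, 0, 0, 0],
  [40, 25, 0, -35, 0, 0, 0],
  [40, 29.7, 11, 20.8, 0, 0, 0],
  [40, 29.7, 11, 20.8, 0, 0, 0],
  [40, 29.7, 11, 20.8, 0, 0, 0],
  [40, 29.7, 11, 20.8, 0, 0, 0],
  [40, 0, 0, 0, 0.07, 0, -0.1],
  [40, 0, 0, 0, 0.07, 0, -0.1],
  [40, 0, 0, 0, 0.07, 0, -0.1],
  [40, 0, 0, 0, 0, 0, 0],
  [40, 0, 0, 0, 0, 0, 0],
])

```text
time_s: 7.6
tool_pos: [0.6367, 0.0839, 0.0756]
tool_rot: [-179.9, -34.9, 110.8]
force: [-0.2, -1.0, -3.2]
grip_width: 0.0499
```

```bash
python3 - <<'E'
from h import *
np.set_printoptions(precision=4,suppress=True)
wsnap('w3'); print(env.get_obs()['force'])
E
```

```text
7.65 [0.6364 0.0835 0.0757] [-179.9297  -34.9117  110.7662] [-10.8453  37.8477  25.5296  84.4492 -43.8789  85.9396  46.7673] 0.04964994154217995
[-0.1313 -0.5055 -2.9101]
```

View pics/w3.png

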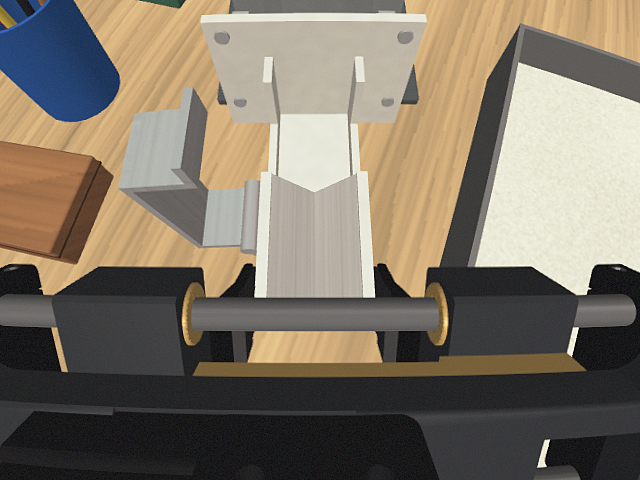

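w3 shows the cradle held straight in the hand, plate at (205..425,18) with a small corner of the foot plate behind it. The slots are out of this view, so I go to the standoff and use the fixed cameras.

>>> send_rows([
  [40, 30.3, 0.9, -7, 0, 0, 0],
  [40, 30.3, 0.9, -7, 0, 0, 0],
  [40, 30.3, 0.9, -7, 0, 0, 0],
  [40, 0, 0, 0, 0, 0, 0],
  [40, 0, 0, 0, 0, 0, 0],
  [40, 0, 0, 0, 0, 0, 0],
])

```text
time_s: 8.25
tool_pos: [0.6163, 0.1417, 0.1438]
tool_rot: [-179.8, -34.9, 110.7]
force: [0.3, 0.2, -3.7]
grip_width: 0.0498
```

```bash
python3 - <<'E'
from h import *
np.set_printoptions(precision=4,suppress=True)
print(env.get_obs()['tool_pos'],env.get_obs()['tool_rot'])
a=snap('scene','b_scene')[:,:,::-1]; b=snap('side','b_side')[:,:,::-1]
a0=cv2.imread('pics/a_scene.png'); b0=cv2.imread('pics/a_side.png')
z=lambda im,x,y,w,h:cv2.resize(im[y:y+h,x:x+w],(w*4,h*4),interpolation=cv2.INTER_LANCZOS4)
out=np.zeros((600,800,3),np.uint8)
# scene 100x150, side 100x150
out[:,:400]=z(a,398,190,100,150); out[:,400:]=z(b,255,130,100,150)
cv2.imwrite('pics/d1.png',out)
E
```

```text
[0.6163 0.1417 0.1438] [-179.8478  -34.8963  110.7365]
```

View pics/d1.png

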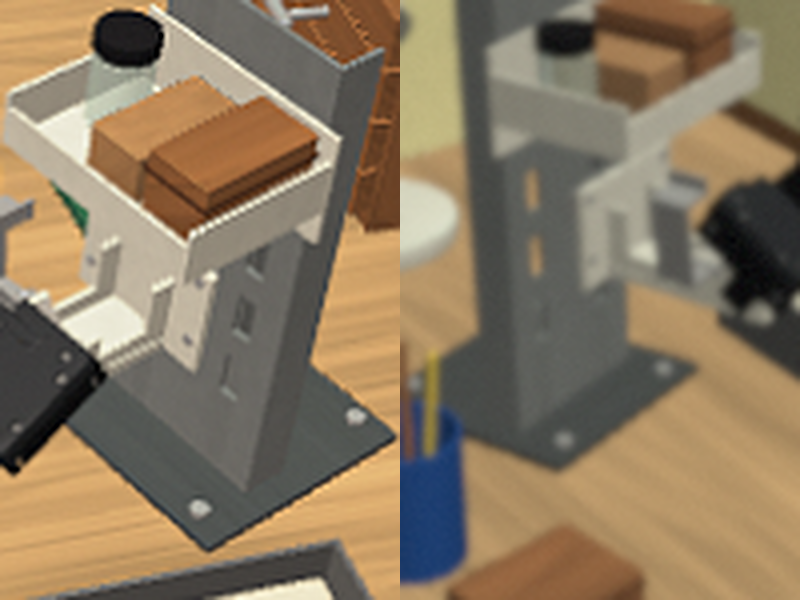

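d1 shows the upright's front right edge in the scene from (459.75,312.5) to (484,207.5). In the side view its foot corners are at (294.5,247) and (329,222), with the left slot column near u = 288. The held cradle plate hangs in front. I'll fit the upright's model to these and check the held plate in the same pictures for bias.

```bash
cat > fit.py <<'E'
from h import *
from scipy.optimize import least_squares
np.set_printoptions(precision=4,suppress=True)
S=lambda u,v:(398+u/4,190+v/4); D=lambda u,v:(255+(u-400)/4,130+v/4)
# (cam,uv,[x,y,z] upright frame mm ; foot half-width uses W)
ob=[('scene',S(247,490),(0,-65,8)),('scene',S(345,70),(0,-65,340)),('scene',S(210,550),(-50,'-W',8)),
    ('side',D(519,431),(0,65,8)),('side',D(627,346),(0,-65,8)),('side',D(558,469),(-50,'W',8)),('side',D(697,368),(-50,'-W',8)),
    ('side',D(533,211),(0,35,170)),('side',D(535,275),(0,35,120)),
    ('scene',S(239,336),(0,-35,120)),('scene',S(226,397),(0,-35,70))]
cal={c:env.get_calibration(c) for c in ('scene','side')}
def pts(p,loc):
    c,s=np.cos(p[2]),np.sin(p[2])
    out=[]
    for x,y,z in loc:
        if y=='W':y=p[3]
        if y=='-W':y=-p[3]
        out.append([p[0]+(c*x-s*y)/1e3,p[1]+(s*x+c*y)/1e3,z/1e3])
    return np.array(out)
def res(p,full=False):
    P=pts(p,[o[2] for o in ob]); r=[]
    for (c,uv,_),q in zip(ob,P):
        r.append(proj(c,q,cal[c])[0]-uv-(p[4:6] if c=='scene' else p[6:8]))
    r=np.array(r)
    return r if full else np.r_[r.ravel(),p[4:]/2.]
def run(): 
    return least_squares(res,[.56,.289,np.radians(111),80,0,0,0,0],loss='soft_l1',x_scale=[.01,.01,.01,1,1,1,1,1])
if __name__=='__main__':
    f=run(); p=f.x; print('centre',p[:2],'az',np.degrees(p[2]),'W',p[3],'bias',p[4:]); print(res(p,True))
    J=np.linalg.inv(f.jac.T@f.jac); print('sd',np.sqrt(np.diag(J))[:4]*[1,1,57,1])
    o=env.get_obs(); Rm=R.from_euler('xyz',o['tool_rot'],degrees=True).as_matrix(); t=o['tool_pos']
    az=np.arctan2(Rm[1,2],Rm[0,2]); print('tool az',np.degrees(az))
    cr=R.from_euler('z',az).as_matrix(); org=t-cr@np.array([-14.3,0,-5])/1e3
    for c,uv,l in [('scene',S(198,372),(91,-50,-18)),('scene',S(217,272),(91,-50,54)),('side',D(583,291),(91,50,-18)),('side',D(580,190),(91,50,54)),('side',D(668,147),(91,-50,54))]:
        print(c,l,'pred-meas',proj(c,org+cr@np.array(l)/1e3,cal[c])[0]-uv)
    print('tabs',org+cr@np.array([95,0,36])/1e3)
E
python3 fit.py
```

```text
centre [0.5602 0.2924] az 111.3247378793593 W 85.48655030691877 bias [-0.4296  0.5548 -0.4695 -0.9647]
[[-0.4291  0.7264]
 [-0.4424  0.2378]
 [ 0.2369 -0.5253]
 [-0.0563  0.2808]
 [-0.189   2.3795]
 [-0.2237 -0.6836]
 [-0.0999 -1.4232]
 [ 0.0333 -0.1614]
 [ 0.4523  0.1336]
 [ 0.2135  0.1761]
 [ 0.2633 -0.4285]]
sd [0.0046 0.0047 1.1464 2.294 ]
tool az 111.03967604618161
scene (91, -50, -18) pred-meas [-2.1252  1.0448]
scene (91, -50, 54) pred-meas [-2.2959  3.3585]
side (91, 50, -18) pred-meas [ 0.1169 -0.6378]
side (91, 50, 54) pred-meas [-0.1895  0.3081]
side (91, -50, 54) pred-meas [-0.1226 -2.2055]
tabs [0.5772 0.2439 0.1845]
```

The lateral estimates agree: 0.6279 from the fit, 0.6274 from the w2 foot corners, and 0.6265 for the tabs. Azimuth is 111.3° against 111.0°. I shift +1.2 mm sideways and 1 mm up, then push in while watching the force.

>>> send_rows([
  [40, 10.5, 0.6, 6.5, 0, 0, 0],
  [40, 10.5, 0.6, 7, 0, 0, 0],
  [40, 0, 0, 0, 0, 0, 0],
  [40, 0, 0, 0, 0, 0, 0],
])

```text
time_s: 8.75
tool_pos: [0.6086, 0.1684, 0.1457]
tool_rot: [-180.0, -35.0, 111.1]
force: [-0.1, -0.3, -4.0]
grip_width: 0.0499
```

>>> send_rows([
  [40, 3.3, 0, 2.3, 0, 0, 0],
  [40, 3.3, 0, 2.3, 0, 0, 0],
  [40, 0, 0, 0, 0, 0, 0],
])

```text
time_s: 9.05
tool_pos: [0.6059, 0.1755, 0.1459]
tool_rot: [-180.0, -35.0, 111.0]
force: [0.5, 0.3, -2.7]
grip_width: 0.0496
```

>>> send_rows([
  [40, 3.3, 0, 2.3, 0, 0, 0],
  [40, 3.3, 0, 2.3, 0, 0, 0],
  [40, 0, 0, 0, 0, 0, 0],
])

```text
time_s: 9.35
tool_pos: [0.6029, 0.1832, 0.1459]
tool_rot: [-180.0, -35.0, 111.0]
force: [-0.0, 0.5, -2.9]
grip_width: 0.0496
```

>>> send_rows([
  [40, 2.5, 0, 1.7, 0, 0, 0],
  [40, 0, 0, 0, 0, 0, 0],
])

```text
time_s: 9.55
tool_pos: [0.602, 0.1856, 0.1459]
tool_rot: [-180.0, -35.0, 111.0]
force: [-0.1, 0.5, -2.8]
grip_width: 0.0497
```

>>> send_rows([
  [40, 2.5, 0, 1.7, 0, 0, 0],
  [40, 0, 0, 0, 0, 0, 0],
])

```text
time_s: 9.75
tool_pos: [0.6011, 0.1878, 0.1458]
tool_rot: [-180.0, -34.9, 111.0]
force: [-0.0, -0.8, -3.5]
grip_width: 0.0496
```

>>> send_rows([
  [40, 2.5, 0, 1.7, 0, 0, 0],
  [40, 0, 0, 0, 0, 0, 0],
])

```text
time_s: 9.95
tool_pos: [0.6008, 0.188, 0.1456]
tool_rot: [-180.0, -34.7, 110.8]
force: [1.2, -6.3, -3.0]
grip_width: 0.05
```

Contact gives 6 N along the normal at 112 mm from the fitted panel face, so this is the plate touching and the tabs are in. Pushing down.

>>> send_rows([
  [40, -1.7, 0, 2.5, 0, 0, 0],
  [40, -2.3, 0, 3.3, 0, 0, 0],
  [40, -2.3, 0, 3.3, 0, 0, 0],
  [40, 0, 0, 0, 0, 0, 0],
])

```text
time_s: 10.35
tool_pos: [0.6015, 0.1885, 0.1349]
tool_rot: [179.9, -34.8, 110.8]
force: [1.8, -5.2, -1.6]
grip_width: 0.0494
```

>>> send_rows([
  [40, -1.7, 0, 2.5, 0, 0, 0],
  [40, 0, 0, 0, 0, 0, 0],
])

```text
time_s: 10.55
tool_pos: [0.6016, 0.1885, 0.1321]
tool_rot: [179.9, -34.8, 110.8]
force: [2.4, -4.6, -1.4]
grip_width: 0.0497
```

>>> send_rows([
  [40, -1.1, 0, 1.6, 0, 0, 0],
  [40, 0, 0, 0, 0, 0, 0],
])

```text
time_s: 10.75
tool_pos: [0.6016, 0.1886, 0.1304]
tool_rot: [179.9, -34.8, 110.8]
force: [2.4, -4.3, -1.6]
grip_width: 0.0498
```

>>> send_rows([
  [40, -0.9, 0, 1.2, 0, 0, 0],
  [40, 0, 0, 0, 0, 0, 0],
])

```text
time_s: 10.95
tool_pos: [0.6016, 0.1886, 0.129]
tool_rot: [179.9, -34.8, 110.8]
force: [1.8, -4.6, -1.9]
grip_width: 0.0494
```

>>> send_rows([
  [40, -0.9, 0, 1.2, 0, 0, 0],
  [40, 0, 0, 0, 0, 0, 0],
])

```text
time_s: 11.15
tool_pos: [0.6016, 0.1887, 0.1275]
tool_rot: [179.9, -34.8, 110.8]
force: [2.8, -4.5, -0.6]
grip_width: 0.0499
```

>>> send_rows([
  [40, -0.9, 0, 1.2, 0, 0, 0],
  [40, 0, 0, 0, 0, 0, 0],
])

```text
time_s: 11.35
tool_pos: [0.6017, 0.1886, 0.1268]
tool_rot: [179.8, -34.9, 110.9]
force: [2.2, -4.7, 1.9]
grip_width: 0.0493
```

>>> send_rows([
  [40, -0.9, 0, 1.2, 0, 0, 0],
  [40, 0, 0, 0, 0, 0, 0],
])

```text
time_s: 11.55
tool_pos: [0.6018, 0.1885, 0.1256]
tool_rot: [179.8, -34.9, 110.9]
force: [1.4, -6.0, 2.8]
grip_width: 0.05
```

>>> send_rows([
  [40, -1.5, 0, -1, 0, 0, 0],
  [40, -2, 0, -1.4, 0, 0, 0],
  [40, 0, 0, 0, 0, 0, 0],
])

```text
time_s: 11.85
tool_pos: [0.6018, 0.1881, 0.1249]
tool_rot: [179.9, -35.1, 111.1]
force: [2.1, -0.0, 1.7]
grip_width: 0.0499
```

```bash
python3 - <<'E'
from h import *
a=snap('scene','e_scene')[:,:,::-1]; b=snap('side','e_side')[:,:,::-1]
z=lambda im,x,y,w,h:cv2.resize(im[y:y+h,x:x+w],(w*4,h*4),interpolation=cv2.INTER_LANCZOS4)
out=np.zeros((600,800,3),np.uint8)
out[:,:400]=z(a,398,190,100,150); out[:,400:]=z(b,255,130,100,150)
cv2.imwrite('pics/d2.png',out)
E
```

```text
(no output)
```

View pics/d2.png

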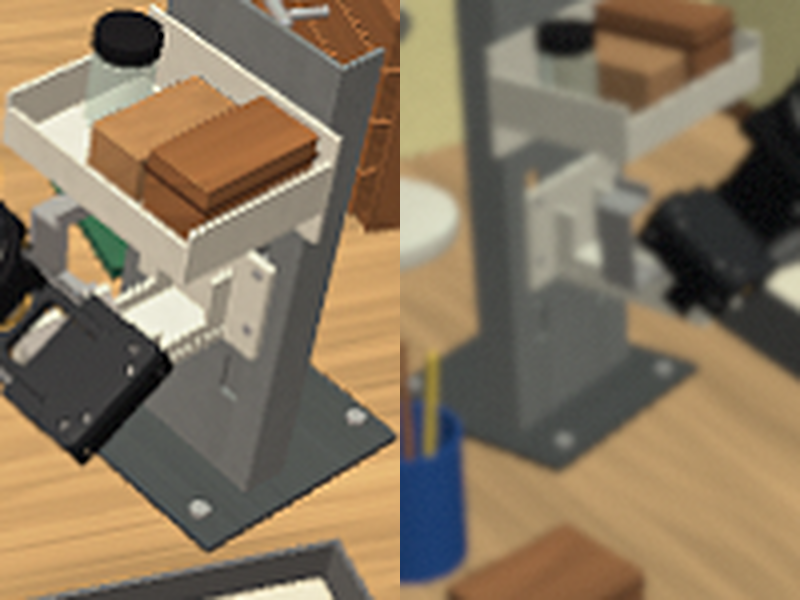

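d2 shows the plate flush on the panel with the lit top of the left slot just above its edge (531,175), and the free lower slot still visible at (228,375). I'll do a gentle pull test before letting go.

>>> send_rows([
  [40, -1.5, 0, -1, 0, 0, 0],
  [40, -1.5, 0, -1, 0, 0, 0],
  [40, 0, 0, 0, 0, 0, 0],
])

```text
time_s: 12.25
tool_pos: [0.6019, 0.1876, 0.1247]
tool_rot: [180.0, -35.3, 111.2]
force: [-1.8, 6.8, 1.9]
grip_width: 0.0499
```

>>> send_rows([
  [40, -1.5, 0, -1, 0, 0, 0],
  [40, 0, 0, 0, 0, 0, 0],
])

```text
time_s: 12.45
tool_pos: [0.6019, 0.1876, 0.1248]
tool_rot: [180.0, -35.4, 111.2]
force: [-2.1, 11.0, 3.3]
grip_width: 0.0494
```

The hooks hold: 11 N of pull and no motion. I relax the pull, open and back out.

>>> send_rows([
  [40, 2, 0, 1.4, 0, 0, 0],
  [40, 2, 0, 1.4, 0, 0, 0],
  [40, -0.6, 0, 0.8, 0, 0, 0],
  [40, 0, 0, 0, 0, 0, 0],
  [56, 0, 0, 0, 0, 0, 0],
  [87, 0, 0, 0, 0, 0, 0],
  [87, 0, 0, 0, 0, 0, 0],
  [87, 0, 0, 0, 0, 0, 0],
  [87, 0, 0, 0, 0, 0, 0],
])

```text
time_s: 13.35
tool_pos: [0.6018, 0.1855, 0.1224]
tool_rot: [-180.0, -34.9, 110.9]
force: [0.5, 0.1, 0.3]
grip_width: 0.0799
```

>>> send_rows([
  [87, 0, 0, -25, 0, 0, 0],
  [87, 0, 0, -40, 0, 0, 0],
  [87, 0, 0, -40, 0, 0, 0],
  [87, 0, 0, 0, 0, 0, 0],
  [87, 0, 0, 0, 0, 0, 0],
])

```text
time_s: 13.85
tool_pos: [0.6239, 0.129, 0.2093]
tool_rot: [179.9, -34.9, 110.9]
force: [-0.7, -0.2, -0.1]
grip_width: 0.0869
```

```bash
python3 - <<'E'
from h import *
np.set_printoptions(precision=4,suppress=True)
wsnap('w4')
E
```

```text
13.9 [0.623  0.1302 0.2081] [-179.9355  -34.9745  110.9514] [-15.4626  28.7318  26.3929  81.4458 -41.7094  93.2212  36.5329] 0.0870209444313648
```

View pics/w4.png

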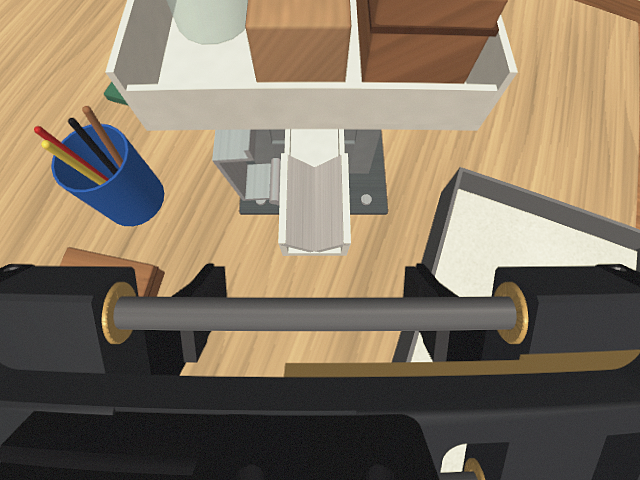

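w4 shows the cradle hanging by itself under the shelf. The block's front top corners are near (281,243) and (349,243), and its rear top corners near (288,155) and (343,155).

```bash
python3 - <<'E'
from h import *
np.set_printoptions(precision=4,suppress=True)
c=load('w4')
im=cv2.imread('pics/w4.png'); g=im[:,:,:].astype(int).sum(2)
for y in (170,190,210,230,240): print(y,[ (x,g[y,x]) for x in range(274,292)][::1], [ (x,g[y,x]) for x in range(338,356)])
f=[(280.5,243),(349.5,243)]; r=[(287.5,155),(343.5,155)]
F=onz('wrist',f,.150,c);B=onz('wrist',r,.152,c)
print(F,B,F.mean(0),B.mean(0),np.linalg.norm(F[0]-F[1]),np.linalg.norm(B[0]-B[1]),np.linalg.norm(F.mean(0)-B.mean(0)))
d=B.mean(0)-F.mean(0);print('az',np.degrees(np.arctan2(d[1],d[0])))
S=onz('wrist',[(128,91),(492,91)],.275,c); print('shelf',S)
for cam in('scene','side'):
    snap(cam,'f_'+cam)
    for q in('lamp','cradle','strap'):
        for dd in env.regions_of(cam,q): print(cam,q,round(dd['confidence'],2),dd['rect'])
E
```

```text
170 [(274, np.int64(557)), (275, np.int64(543)), (276, np.int64(535)), (277, np.int64(528)), (278, np.int64(500)), (279, np.int64(401)), (280, np.int64(617)), (281, np.int64(702)), (282, np.int64(687)), (283, np.int64(688)), (284, np.int64(687)), (285, np.int64(689)), (286, np.int64(705)), (287, np.int64(554)), (288, np.int64(520)), (289, np.int64(528)), (290, np.int64(517)), (291, np.int64(508))] [(338, np.int64(515)), (339, np.int64(538)), (340, np.int64(531)), (341, np.int64(531)), (342, np.int64(712)), (343, np.int64(686)), (344, np.int64(682)), (345, np.int64(684)), (346, np.int64(691)), (347, np.int64(719)), (348, np.int64(522)), (349, np.int64(291)), (350, np.int64(331)), (351, np.int64(343)), (352, np.int64(330)), (353, np.int64(333)), (354, np.int64(323)), (355, np.int64(332))]
190 [(274, np.int64(544)), (275, np.int64(538)), (276, np.int64(533)), (277, np.int64(519)), (278, np.int64(449)), (279, np.int64(417)), (280, np.int64(711)), (281, np.int64(696)), (282, np.int64(690)), (283, np.int64(687)), (284, np.int64(692)), (285, np.int64(697)), (286, np.int64(650)), (287, np.in
[... 2786 characters left out ...]
np.int64(519)), (352, np.int64(511)), (353, np.int64(509)), (354, np.int64(510)), (355, np.int64(517))]
[[0.5895 0.1584 0.15  ]
 [0.6335 0.1752 0.15  ]] [[0.5682 0.223  0.152 ]
 [0.607  0.2379 0.152 ]] [0.6115 0.1668 0.15  ] [0.5876 0.2304 0.152 ] 0.04707218453223746 0.04159978859613463 0.06796342010630761
az 110.55695305799146
shelf [[0.5362 0.1608 0.275 ]
 [0.6673 0.2109 0.275 ]]
scene lamp 0.93 [209.4, 288.4, 283.5, 321.4]
scene lamp 0.67 [161.9, 197.3, 211.9, 270.8]
scene cradle 0.77 [405.8, 240.1, 469.8, 298.2]
side lamp 0.97 [219.8, 407.3, 369.9, 456.0]
side lamp 0.67 [353.0, 298.6, 423.0, 360.9]
side cradle 0.96 [286.5, 169.5, 339.3, 213.6]
side strap 0.83 [305.3, 176.6, 322.3, 204.4]
```

The block's front top sits near (0.611,0.167,0.15) with azimuth about 111°, which is consistent with the hung pose. Now I lean to 25°, turn to the lamp's heading and go above its lens half.

>>> send_rows([
  [87, 0, 0, -10, 0, -0.0873, 0],
  [87, 0, 0, -10, 0, -0.0873, 0],
  [87, 0, 0, 0, -0.048, 0, 0.103],
  [87, 0, 0, 0, -0.048, 0, 0.103],
  [87, 0, 0, 0, -0.048, 0, 0.103],
])

```text
time_s: 14.8
tool_pos: [0.6272, 0.12, 0.2257]
tool_rot: [180.0, -25.0, 91.2]
force: [-0.1, -0.0, -0.3]
grip_width: 0.0868
```

>>> send_rows([
  [87, -37, -14.5, -7, 0, 0, 0],
  [87, -37, -14.5, -7, 0, 0, 0],
  [87, -37, -14.5, -7, 0, 0, 0],
  [87, -37, -14.5, -7, 0, 0, 0],
  [87, -37, -14.5, -7, 0, 0, 0],
  [87, -37, -14.5, -7, 0, 0, 0],
  [87, -37, -14.5, -7, 0, 0, 0],
  [87, -37, -14.5, -7, 0, 0, 0],
  [87, -37, -14.5, -7, 0, 0, 0],
  [87, 0, 0, 0, 0, 0, 0],
  [87, 0, 0, 0, 0, 0, 0],
])

```text
time_s: 15.9
tool_pos: [0.5047, -0.2125, 0.1421]
tool_rot: [-180.0, -25.0, 91.3]
force: [-0.1, 0.8, 0.0]
grip_width: 0.0873
```

```bash
python3 - <<'E'
from h import *
np.set_printoptions(precision=4,suppress=True)
wsnap('w5'); c=load('w5')
for d in env.regions_of('wrist','lamp'):
    m=d['region']; print(d['confidence'],d['rect'],m.sum())
    ys=np.where(m.any(1))[0]
    rows=[(y,np.where(m[y])[0].min(),np.where(m[y])[0].max()) for y in ys[2::8]]
    for y,a,b in rows:
        L=onz('wrist',[(a,y),(b+1,y),((a+b+1)/2,y)],.021,c); print(y,a,b,L[2],np.linalg.norm(L[0]-L[1]))
im=cv2.imread('pics/w5.png'); print(im.shape)
E
```

```text
15.95 [ 0.5054 -0.2111  0.1424] [179.9768 -25.0002  91.4703] [  1.0553  23.9419  40.7873  95.6759 -33.4032  85.8286  51.625 ] 0.08729503384598708
0.86 [258.4, 157.9, 317.2, 372.1] 7186
162 273 306 [ 0.4823 -0.1045  0.021 ] 0.029755318320641065
170 266 316 [ 0.4839 -0.1118  0.021 ] 0.044433920436512106
178 267 315 [ 0.4841 -0.1191  0.021 ] 0.0425002942663319
186 266 314 [ 0.4835 -0.1263  0.021 ] 0.04231795196971019
194 272 309 [ 0.4842 -0.1334  0.021 ] 0.03267233885983767
202 272 308 [ 0.484  -0.1405  0.021 ] 0.031680014043632285
210 272 308 [ 0.4843 -0.1475  0.021 ] 0.031549826742333094
218 271 308 [ 0.4841 -0.1545  0.021 ] 0.032273533806215796
226 271 308 [ 0.4843 -0.1614  0.021 ] 0.03214617186792712
234 271 307 [ 0.4841 -0.1683  0.021 ] 0.03118007897364786
242 271 308 [ 0.4848 -0.175   0.021 ] 0.03190063249121961
250 270 308 [ 0.4846 -0.1818  0.021 ] 0.032620246431073384
258 270 308 [ 0.4848 -0.1885  0.021 ] 0.03250181981918784
266 270 307 [ 0.4846 -0.1952  0.021 ] 0.03155679946826993
274 270 306 [ 0.4844 -0.2018  0.021 ] 0.030620420747132854
282 269 306 [ 0.4843 -0.2083  0.021 ] 0.03134258035595141
290 269 306 [ 0.4845 -0.2149  0.021 ] 0.031238371444679936
330 277 283 [ 0.4795 -0.2471  0.021 ] 0.005668645233814268
338 268 307 [ 0.4857 -0.2532  0.021 ] 0.03228357958857176
346 268 307 [ 0.4859 -0.2595  0.021 ] 0.032193170247485255
354 267 306 [ 0.4853 -0.2658  0.021 ] 0.03210801993924047
362 261 314 [ 0.4863 -0.272   0.021 ] 0.04323459852506068
370 260 283 [ 0.4738 -0.2785  0.021 ] 0.019192154839787555
(480, 640, 3)
```

View pics/w5.png

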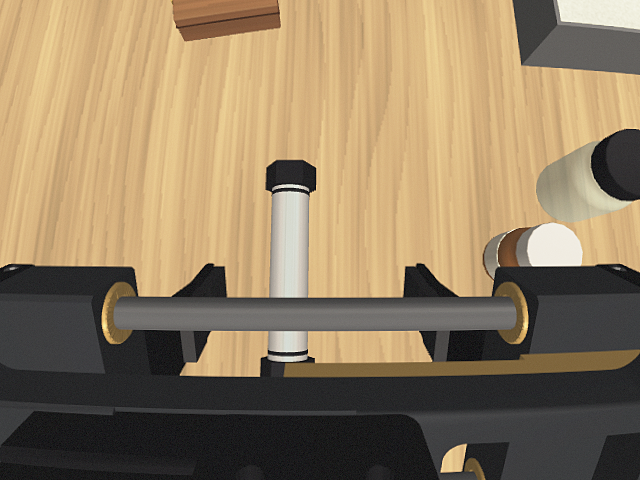

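w5 shows the small lamp: tail cap at (291,175), barrel u 270..308 and lens cap inner edge at v = 360. That gives centre (0.4847,-0.205), a 32 mm barrel and cap edges matching the small lamp's lengths. Gripping at lamp x ≈ 33.

>>> send_rows([
  [87, -19.5, -5.2, 27.9, 0, 0, 0],
  [87, -19.5, -5.2, 27.9, 0, 0, 0],
  [87, -19.5, -5.2, 27.9, 0, 0, 0],
  [87, -19.5, -5.2, 27.9, 0, 0, 0],
  [87, 0, 0, 0, 0, 0, 0],
  [87, 0, 0, 0, 0, 0, 0],
])

```text
time_s: 16.6
tool_pos: [0.4854, -0.2344, 0.0083]
tool_rot: [-180.0, -25.0, 91.6]
force: [-0.1, 0.2, -0.0]
grip_width: 0.0865
```

>>> send_rows([
  [20, 0, 0, 0, 0, 0, 0],
  [20, 0, 0, 0, 0, 0, 0],
  [20, 0, 0, 0, 0, 0, 0],
  [20, 0, 0, 0, 0, 0, 0],
  [20, 0, 0, 0, 0, 0, 0],
  [20, 0, 0, 0, 0, 0, 0],
  [20, 0, 0, 0, 0, 0, 0],
], grip_force=40)

```text
time_s: 17.3
tool_pos: [0.4848, -0.2359, 0.0082]
tool_rot: [180.0, -24.9, 91.4]
force: [-0.7, 0.3, -0.0]
grip_width: 0.0391
```

>>> send_rows([
  [20, 0, 0, 0, 0, 0, 0],
  [20, 0, 0, 0, 0, 0, 0],
  [20, 0, 0, 0, 0, 0, 0],
])

```text
time_s: 17.6
tool_pos: [0.4847, -0.2359, 0.0082]
tool_rot: [-180.0, -25.0, 91.4]
force: [-0.9, 0.6, 0.3]
grip_width: 0.0314
```

Barrel gripped at 31.4 mm. I lift, swing out to the cradle's axis line and turn to its heading.

>>> send_rows([
  [20, 4, 0, -9, 0, 0, 0],
  [20, 15, 0, -32, 0, 0, 0],
  [20, 19.2, 0, -41.2, 0, 0, 0],
  [20, 19.2, 0, -41.2, 0, 0, 0],
  [20, 19.2, 0, -41.2, 0, 0, 0],
  [20, 31.5, 27.2, 14.7, 0, 0, 0],
  [20, 31.5, 27.2, 14.7, 0, 0, 0],
  [20, 31.5, 27.2, 14.7, 0, 0, 0],
  [20, 31.5, 27.2, 14.7, 0, 0, 0],
  [20, 31.5, 27.2, 14.7, 0, 0, 0],
  [20, 31.5, 27.2, 14.7, 0, 0, 0],
  [20, 31.5, 27.2, 14.7, 0, 0, 0],
])

```text
time_s: 18.8
tool_pos: [0.6696, 0.0136, 0.1899]
tool_rot: [-180.0, -24.9, 91.4]
force: [1.7, -0.8, -1.8]
grip_width: 0.0311
```

>>> send_rows([
  [20, 0, 0, 0, 0.048, 0, -0.103],
  [20, 0, 0, 0, 0.048, 0, -0.103],
  [20, 0, 0, 0, 0.048, 0, -0.103],
  [20, 0, 0, 0, 0, 0, 0],
  [20, 0, 0, 0, 0, 0, 0],
  [20, 0, 0, 0, 0, 0, 0],
])

```text
time_s: 19.4
tool_pos: [0.6687, 0.0116, 0.1897]
tool_rot: [-180.0, -24.9, 110.8]
force: [-0.7, -0.5, -1.2]
grip_width: 0.0309
```

```bash
python3 - <<'E'
from h import *
np.set_printoptions(precision=4,suppress=True)
wsnap('w6'); c=load('w6')
o=env.get_obs(); Rm=R.from_euler('xyz',o['tool_rot'],degrees=True).as_matrix(); az=np.arctan2(Rm[1,2],Rm[0,2]); n=np.array([np.cos(az),np.sin(az),0])
print('az',np.degrees(az),o['force'])
# lamp line in tool: expected tail cap pixel vs seen
A=o['tool_pos']+np.array([0,0,.0108])-n*(-0.0)
for lx in (-95,-75,0): print('expected lamp',lx,proj('wrist',A+n*(31-lx)/1e3,c))
for q in('lamp','cradle','strap'):
  for d in env.regions_of('wrist',q):
    m=d['region']; print(q,d['confidence'],d['rect'])
    if q!='strap':
        ys=np.where(m.any(1))[0]; print([(int(y),int(np.where(m[y])[0].min()),int(np.where(m[y])[0].max())) for y in ys[2::10]])
E
```

```text
19.45 [0.6687 0.0116 0.1898] [-179.9868  -24.9383  110.833 ] [-11.8776  33.2847  31.0006  74.6603 -35.8518  92.9293  41.4393] 0.031398903968580416
az 110.86415728701428 [-0.1958 -0.7417 -1.7935]
expected lamp -95 [[311.6243  40.8957]]
expected lamp -75 [[311.5866  74.3565]]
expected lamp 0 [[311.4698 216.5288]]
lamp 0.68 [273.2, 13.6, 359.4, 360.8]
[(16, 292, 339), (26, 285, 346), (36, 278, 353), (46, 275, 356), (56, 274, 356), (66, 274, 357), (76, 277, 355), (86, 284, 346), (96, 284, 345), (106, 285, 346), (116, 284, 347), (126, 284, 347), (136, 283, 346), (146, 283, 347), (156, 283, 347), (166, 283, 347), (176, 283, 347), (186, 282, 348), (196, 281, 348), (206, 281, 347), (216, 281, 347), (226, 281, 348), (236, 280, 348), (246, 281, 348), (256, 281, 348), (266, 280, 349), (276, 280, 349), (286, 281, 349), (296, 281, 349), (339, 279, 350), (349, 278, 350), (359, 274, 355)]
cradle 0.59 [242.4, 0.0, 346.7, 27.5]
[(2, 240, 348), (12, 276, 350), (22, 279, 349)]
strap 0.59 [238.0, 1.3, 268.1, 7.9]
```

>>> send_rows([
  [20, 34, 0, 15.9, 0, 0, 0],
  [20, 34, 0, 15.9, 0, 0, 0],
  [20, 34, 0, 15.9, 0, 0, 0],
  [20, 34, 0, 15.9, 0, 0, 0],
  [20, 0, 0, 0, 0, 0, 0],
  [20, 0, 0, 0, 0, 0, 0],
])

```text
time_s: 20.2
tool_pos: [0.6146, 0.1537, 0.1896]
tool_rot: [180.0, -25.0, 111.1]
force: [-0.0, -0.9, -1.5]
grip_width: 0.0313
```

```bash
python3 - <<'E'
from h import *
np.set_printoptions(precision=4,suppress=True)
c=load('w6'); t=np.array([.6687,.0116,.1898]); az=np.radians(110.86); n=np.array([np.cos(az),np.sin(az),0]); l=np.array([n[1],-n[0],0])
for pitch in (-6,-3,0,3,6):
    d=n*np.cos(np.radians(pitch))+np.array([0,0,np.sin(np.radians(pitch))])
    P0=t+[0,0,.0108]; out=[]
    for lx in (-74,-60,20):
        q=P0+d*(31-lx)/1e3; C=np.array(c['extrinsics'])[:3,3]
        # silhouette of the cylinder
        v=C-q; v-=d*(v@d); r=np.linalg.norm(v); v/=r; s=np.cross(d,v); a=np.arccos(.016/r)
        e=[proj('wrist',q+.016*(np.cos(a)*v+k*np.sin(a)*s),c)[0] for k in(1,-1)]
        top=proj('wrist',q+.016*v,c)[0]
        out.append((round(abs(e[0][0]-e[1][0]),1),top.round(1)))
    print(pitch,out)
wsnap('w7'); print(env.get_obs()['force'])
a=snap('scene','g_scene')[:,:,::-1]; b=snap('side','g_side')[:,:,::-1]
z=lambda im,x,y,w,h:cv2.resize(im[y:y+h,x:x+w],(w*4,h*4),interpolation=cv2.INTER_LANCZOS4)
out=np.zeros((600,800,3),np.uint8)
out[:,:400]=z(a,385,190,100,150); out[:,400:]=z(b,265,130,100,150)
cv2.imwrite('pics/d3.png',out)
for d in env.regions_of('side','lamp')+env.regions_of('scene','lamp'): print(d['confidence'],d['rect'])
E
```

```text
-6 [(np.float64(58.9), array([311.9,  68.5])), (np.float64(60.3), array([311.8,  91.8])), (np.float64(68.7), array([311.6, 251.7]))]
-3 [(np.float64(60.6), array([311.8,  62.3])), (np.float64(61.8), array([311.8,  87.2])), (np.float64(68.9), array([311.6, 253.4]))]
0 [(np.float64(62.3), array([311.7,  56.4])), (np.float64(63.4), array([311.7,  82.8])), (np.float64(69.2), array([311.5, 255.2]))]
3 [(np.float64(64.2), array([311.6,  50.7])), (np.float64(65.0), array([311.6,  78.8])), (np.float64(69.4), array([311.5, 257.1]))]
6 [(np.float64(66.1), array([311.5,  45.2])), (np.float64(66.8), array([311.5,  75.1])), (np.float64(69.7), array([311.5, 259.1]))]
20.25 [0.6153 0.1518 0.1895] [179.9872 -24.9007 110.9666] [-24.6392  24.6576  29.0242  85.8259 -34.4187  84.8897  31.1708] 0.031187632395867547
[ 0.2086 -0.7952 -1.7521]
0.57 [219.8, 407.8, 368.5, 456.9]
0.17 [186.0, 223.9, 239.2, 261.0]
0.86 [383.9, 266.5, 397.4, 282.3]
0.67 [159.7, 196.4, 214.1, 267.8]
```

Held pitch fits 0 to -1° by silhouette width. Lowering over the V.

>>> send_rows([
  [20, -5.3, 0, 11.3, 0, 0, 0],
  [20, -5.3, 0, 11.3, 0, 0, 0],
  [20, -4.2, 0, 9, 0, 0, 0],
  [20, 0, 0, 0, 0, 0, 0],
  [20, 0, 0, 0, 0, 0, 0],
])

```text
time_s: 20.95
tool_pos: [0.615, 0.1523, 0.1537]
tool_rot: [-179.9, -25.0, 110.9]
force: [1.2, 0.9, -1.7]
grip_width: 0.0312
```

>>> send_rows([
  [20, -1.3, 0, 2.7, 0, 0, 0],
  [20, -1.3, 0, 2.7, 0, 0, 0],
  [20, 0, 0, 0, 0, 0, 0],
])

```text
time_s: 21.25
tool_pos: [0.6152, 0.1522, 0.1481]
tool_rot: [-180.0, -25.0, 111.0]
force: [-1.2, 0.4, -1.8]
grip_width: 0.0315
```

>>> send_rows([
  [20, -0.9, 0, 1.8, 0, 0, 0],
  [20, -0.9, 0, 1.8, 0, 0, 0],
  [20, 0, 0, 0, 0, 0, 0],
])

```text
time_s: 21.55
tool_pos: [0.6152, 0.1521, 0.144]
tool_rot: [-180.0, -25.0, 111.0]
force: [0.0, -0.1, -1.3]
grip_width: 0.0313
```

>>> send_rows([
  [20, -0.6, 0, 1.4, 0, 0, 0],
  [20, 0, 0, 0, 0, 0, 0],
])

```text
time_s: 21.75
tool_pos: [0.6152, 0.1522, 0.1426]
tool_rot: [-180.0, -25.0, 111.0]
force: [0.2, -0.9, -2.0]
grip_width: 0.0309
```

>>> send_rows([
  [20, -0.6, 0, 1.4, 0, 0, 0],
  [20, 0, 0, 0, 0, 0, 0],
])

```text
time_s: 21.95
tool_pos: [0.6152, 0.1522, 0.141]
tool_rot: [-180.0, -25.0, 111.0]
force: [-0.1, 0.8, -1.5]
grip_width: 0.0309
```

>>> send_rows([
  [20, -0.6, 0, 1.4, 0, 0, 0],
  [20, 0, 0, 0, 0, 0, 0],
])

```text
time_s: 22.15
tool_pos: [0.6152, 0.1523, 0.1397]
tool_rot: [-180.0, -25.0, 111.0]
force: [-0.4, -0.1, -0.5]
grip_width: 0.0312
```

>>> send_rows([
  [20, -0.6, 0, 1.4, 0, 0, 0],
  [20, 0, 0, 0, 0, 0, 0],
])

```text
time_s: 22.35
tool_pos: [0.6151, 0.1523, 0.1384]
tool_rot: [-180.0, -25.0, 111.0]
force: [-1.0, -0.2, 1.0]
grip_width: 0.031
```

>>> send_rows([
  [20, -0.6, 0, 1.4, 0, 0, 0],
  [20, 0, 0, 0, 0, 0, 0],
])

```text
time_s: 22.55
tool_pos: [0.6151, 0.1523, 0.137]
tool_rot: [-180.0, -25.0, 111.0]
force: [-1.8, -1.6, 2.7]
grip_width: 0.0313
```

>>> send_rows([
  [20, -0.6, 0, 1.4, 0, 0, 0],
  [20, 0, 0, 0, 0, 0, 0],
])

```text
time_s: 22.75
tool_pos: [0.6153, 0.1522, 0.136]
tool_rot: [180.0, -25.0, 111.0]
force: [-2.7, -2.4, 4.5]
grip_width: 0.0313
```

>>> send_rows([
  [20, 0, -0.8, 0, 0, 0, 0],
  [20, 0, 0, 0, 0, 0, 0],
])

```text
time_s: 22.95
tool_pos: [0.6151, 0.1521, 0.136]
tool_rot: [179.9, -25.0, 111.0]
force: [-0.8, -1.8, 4.7]
grip_width: 0.0311
```

>>> send_rows([
  [20, -0.2, -0.8, 0.5, 0, 0, 0],
  [20, 0, 0, 0, 0, 0, 0],
])

```text
time_s: 23.15
tool_pos: [0.6151, 0.152, 0.1358]
tool_rot: [179.8, -24.9, 111.0]
force: [0.7, -0.8, 6.6]
grip_width: 0.0309
```

Seated, with the side force now near zero. Releasing gently and backing off.

>>> send_rows([
  [36, 0, 0, 0, 0, 0, 0],
  [45, 0, 0, 0, 0, 0, 0],
  [70, 0, 0, 0, 0, 0, 0],
  [70, 0, 0, 0, 0, 0, 0],
  [70, 0, 0, 0, 0, 0, 0],
  [70, 0, 0, 0, 0, 0, 0],
  [70, 0, 0, 0, 0, 0, 0],
])

```text
time_s: 23.85
tool_pos: [0.6137, 0.1518, 0.1346]
tool_rot: [-180.0, -24.9, 111.0]
force: [0.3, -1.0, -0.8]
grip_width: 0.0683
```

>>> send_rows([
  [70, 0, 0, -10, 0, 0, 0],
  [70, 0, 0, -30, 0, 0, 0],
  [70, 0, 0, -45, 0, 0, 0],
  [70, 0, 0, -45, 0, 0, 0],
  [70, 0, 0, 0, 0, 0, 0],
  [70, 0, 0, 0, 0, 0, 0],
])

```text
time_s: 24.45
tool_pos: [0.6343, 0.0994, 0.2542]
tool_rot: [179.8, -24.9, 111.0]
force: [-0.7, 0.2, -0.9]
grip_width: 0.07
```

```bash
python3 - <<'E'
from h import *
np.set_printoptions(precision=4,suppress=True)
wsnap('w8'); c=load('w8')
for q in('lamp','cradle','strap'):
  for d in env.regions_of('wrist',q):
    m=d['region']; print(q,d['confidence'],d['rect'])
    ys=np.where(m.any(1))[0]; print([(int(y),int(np.where(m[y])[0].min()),int(np.where(m[y])[0].max())) for y in ys[2::10]])
a=snap('scene','g_scene')[:,:,::-1]; b=snap('side','g_side')[:,:,::-1]
for cam in('scene','side'):
  for q in('lamp','cradle','strap'):
    for d in env.regions_of(cam,q): print(cam,q,d['confidence'],d['rect'])
E
```

```text
24.5 [0.6333 0.1005 0.2526] [179.9983 -24.9572 110.967 ] [-20.2595  25.2818  30.6108  77.9808 -33.9779  93.4003  32.2895] 0.07002707086813845
lamp 0.78 [287.8, 111.8, 345.6, 292.2]
[(115, 297, 333), (125, 296, 334), (135, 296, 334), (145, 296, 333), (155, 297, 334), (165, 297, 334), (175, 296, 334), (185, 296, 334), (195, 296, 334), (205, 296, 334), (215, 297, 334), (225, 297, 334), (235, 297, 334), (245, 295, 335), (255, 295, 335), (265, 288, 342), (275, 288, 342), (285, 288, 341), (295, 289, 340)]
cradle 0.59 [230.2, 110.7, 343.9, 204.3]
[(114, 230, 341), (124, 228, 343), (134, 232, 345), (144, 241, 345), (154, 249, 345), (164, 284, 345), (174, 285, 345), (184, 284, 344), (194, 285, 345), (204, 288, 342)]
strap 0.88 [226.8, 114.2, 275.3, 158.5]
[(115, 230, 264), (125, 229, 264), (135, 233, 275), (145, 242, 275), (155, 249, 275)]
strap 0.41 [155.6, 0.0, 477.7, 164.4]
[(2, 161, 468), (12, 159, 470), (22, 158, 469), (32, 157, 470), (42, 155, 472), (52, 154, 472), (62, 153, 473), (72, 152, 475), (82, 156, 471), (92, 164, 464), (102, 171, 456), (112, 179, 449), (122, 265, 380), (132, 345, 380), (142, 346, 381), (152, 346, 380), (162, 246, 381)]
scene lamp 0.72 [376.3, 254.2, 449.7, 301.0]
scene lamp 0.69 [159.5, 197.8, 211.4, 267.6]
scene cradle 0.86 [407.8, 256.3, 469.4, 297.6]
scene strap 0.18 [251.7, 345.5, 277.1, 378.0]
side lamp 0.65 [220.5, 410.6, 368.7, 458.1]
side lamp 0.62 [298.1, 179.4, 363.9, 215.0]
side cradle 0.97 [284.4, 168.7, 337.1, 214.2]
side strap 0.69 [297.9, 181.0, 367.3, 214.1]
side strap 0.55 [306.1, 175.4, 320.1, 206.5]
```

The lamp's centreline (u = 315) is straight and coincides with the block centre (314.8). Before closing the strap, I'll compute where the strap, the lamp's cap edge and the block front stand.

```bash
python3 - <<'E'
from h import *
np.set_printoptions(precision=4,suppress=True)
c=load('w8'); az=np.radians(111); n=np.array([np.cos(az),np.sin(az),0]); l=np.array([n[1],-n[0],0])
def sl(uv,z):
    p=onz('wrist',[uv],z,c)[0]; return np.round([p@n,p@l],4)
print('lens cap inner edge',sl((315,260),.168), 'barrel axis',sl((315,200),.152),'block front',sl((315,205),.149))
for z in (.145,.16,.19,.21): print(z,'strap near edge u249',sl((249,158),z),'u275',sl((275,158),z),'row120 u229',sl((229,120),z))
o=env.get_obs(); print('tcp s,l',o['tool_pos']@n,o['tool_pos']@l)
im=cv2.imread('pics/w8.png'); g=cv2.imread('pics/g_scene.png'); h=cv2.imread('pics/g_side.png')
A=cv2.resize(im[90:310,200:400],(400,440),interpolation=cv2.INTER_CUBIC)
z=lambda im,x,y,w,h_,k:cv2.resize(im[y:y+h_,x:x+w],(w*k,h_*k),interpolation=cv2.INTER_CUBIC)
out=np.zeros((600,800,3),np.uint8); out[:440,:400]=A; out[:300,400:]=z(g,365,230,100,75,4); out[300:,400:]=z(h,280,150,100,75,4)
cv2.imwrite('pics/d4.png',out)
E
```

```text
lens cap inner edge [-0.1155  0.6298] barrel axis [-0.066  0.63 ] block front [-0.0694  0.63  ]
0.145 strap near edge u249 [-0.0276  0.5746] u275 [-0.0277  0.5965] row120 u229 [0.0072 0.556 ]
0.16 strap near edge u249 [-0.0334  0.5774] u275 [-0.0335  0.5982] row120 u229 [-0.0004  0.5598]
0.19 strap near edge u249 [-0.045   0.5831] u275 [-0.0451  0.6016] row120 u229 [-0.0157  0.5674]
0.21 strap near edge u249 [-0.0528  0.5868] u275 [-0.0529  0.6038] row120 u229 [-0.0259  0.5725]
tcp s,l -0.13294338318820353 0.6273493692298502
```

View pics/d4.png

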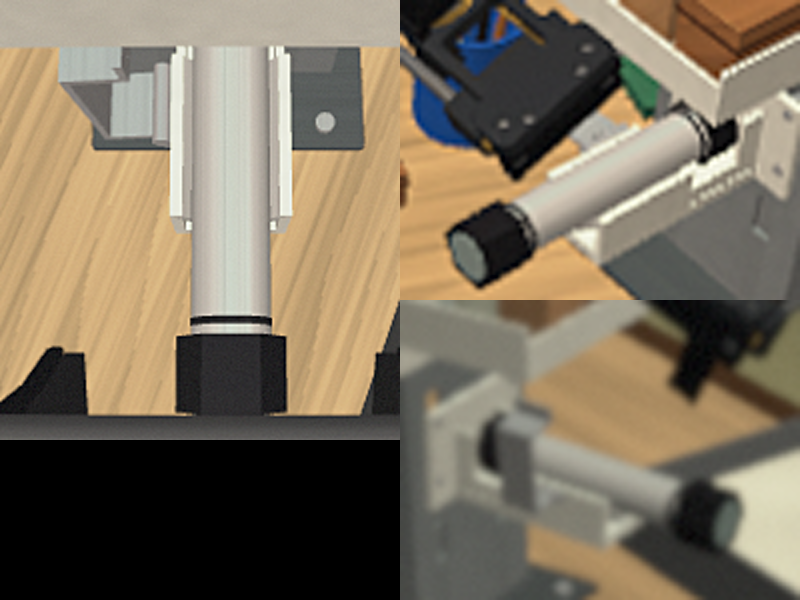

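d4 shows the lamp straight in the V, its lens cap outside the block front and the strap standing open on the left. Its centre is at cradle x ≈ -20. Now I lean to 50°, close the fingers and come in beside the strap under the shelf.

>>> send_rows([
  [0, 0, 0, 0, 0, 0.1454, 0],
  [0, 0, 0, 0, 0, 0.1454, 0],
  [0, 0, 0, 0, 0, 0.1454, 0],
  [0, -16, -33, 13.4, 0, 0, 0],
  [0, -16, -33, 13.4, 0, 0, 0],
  [0, -16, -33, 13.4, 0, 0, 0],
  [0, 0, 0, 0, 0, 0, 0],
  [0, 0, 0, 0, 0, 0, 0],
  [0, 0, 0, 0, 0, 0, 0],
  [0, 0, 0, 0, 0, 0, 0],
], grip_force=10)

```text
time_s: 26.05
tool_pos: [0.5422, 0.0657, 0.1907]
tool_rot: [179.8, -49.9, 111.2]
force: [0.4, 0.1, -0.4]
grip_width: 0.0023
```

```bash
cat > sl.py <<'E'
from h import *
np.set_printoptions(precision=4,suppress=True)
az=np.radians(111); n=np.array([np.cos(az),np.sin(az),0]); l=np.array([n[1],-n[0],0])
o=env.get_obs(); t=o['tool_pos']; print('x,y,z cradle mm',(t@n+.0275)*1e3,(.6285-t@l)*1e3,t[2]*1e3,o['tool_rot'],o['force'],o['qpos'],o['grip_width'])
E
python3 sl.py
```

```text
x,y,z cradle mm -105.46364074708525 98.80305104785225 190.72907588231084 [179.8144 -49.8812 111.2162] [ 0.3902  0.1149 -0.3539] [ -5.8561  29.6389  27.5007  90.6393 -47.5224 101.8079  50.9698] 0.0023283833344849548
```

>>> send_rows([
  [0, 23.6, 0, 28.1, 0, 0, 0],
  [0, 23.6, 0, 28.1, 0, 0, 0],
  [0, 23.6, 0, 28.1, 0, 0, 0],
  [0, 0, 0, 0, 0, 0, 0],
  [0, 0, 0, 0, 0, 0, 0],
])

```text
time_s: 26.55
tool_pos: [0.5017, 0.1691, 0.1906]
tool_rot: [179.9, -49.9, 111.3]
force: [-0.3, -0.5, -0.2]
grip_width: 0.0005
```

>>> send_rows([
  [0, 0, 7, 0, 0, 0, 0],
  [0, 0, 7, 0, 0, 0, 0],
  [0, 0, 7, 0, 0, 0, 0],
  [0, 0, 0, 0, 0, 0, 0],
])

```text
time_s: 26.95
tool_pos: [0.5224, 0.1754, 0.1895]
tool_rot: [180.0, -49.9, 111.0]
force: [0.7, 0.4, -0.1]
grip_width: 0.0005
```

>>> send_rows([
  [0, 0, 5, 0, 0, 0, 0],
  [0, 0, 5, 0, 0, 0, 0],
  [0, 0, 5, 0, 0, 0, 0],
  [0, 0, 5, 0, 0, 0, 0],
  [0, 0, 0, 0, 0, 0, 0],
])

```text
time_s: 27.45
tool_pos: [0.5403, 0.1829, 0.1898]
tool_rot: [180.0, -49.9, 111.0]
force: [-0.1, 0.5, 0.9]
grip_width: 0.0003
```

```bash
python3 sl.py; python3 - <<'E'
from h import *
snap('side','s1')
for q in('strap','lamp','cradle'):
    for d in env.regions_of('side',q): print(q,d['confidence'],d['rect'])
E
```

```text
x,y,z cradle mm 4.617510246498296 58.503176457333936 189.77378798308948 [179.9853 -49.9356 111.0157] [-0.1497  0.4557  0.9024] [-14.2826  26.2188  24.3468  94.7346 -51.1575  94.3612  43.3926] 0.0002938085075270545
strap 0.52 [252.4, 112.0, 344.5, 250.4]
strap 0.42 [305.6, 195.2, 317.1, 203.4]
lamp 0.9 [221.2, 406.7, 371.0, 456.3]
lamp 0.77 [299.0, 179.5, 365.6, 213.1]
cradle 0.7 [284.7, 168.3, 337.9, 214.3]
```

>>> send_rows([
  [0, 0, 5, 0, 0, 0, 0],
  [0, 0, 5, 0, 0, 0, 0],
  [0, 0, 5, 0, 0, 0, 0],
  [0, 0, 5, 0, 0, 0, 0],
  [0, 0, 0, 0, 0, 0, 0],
])

```text
time_s: 28.15
tool_pos: [0.5594, 0.19, 0.1899]
tool_rot: [179.9, -49.9, 111.0]
force: [0.3, -0.8, 1.2]
grip_width: 0.0006
```

>>> send_rows([
  [0, 0, 5, 0, 0, 0, 0],
  [0, 0, 5, 0, 0, 0, 0],
  [0, 0, 5, 0, 0, 0, 0],
  [0, 0, 0, 0, 0, 0, 0],
])

```text
time_s: 28.55
tool_pos: [0.5731, 0.1955, 0.1894]
tool_rot: [-180.0, -49.9, 111.0]
force: [0.1, -0.4, -0.3]
grip_width: 0.0005
```

```bash
python3 sl.py; python3 - <<'E'
from h import *
c='side'; env.get_calibration('wrist')
import json
wsnap('w9')
for q in('strap','lamp'):
    for d in env.regions_of('wrist',q): print(q,d['confidence'],d['rect'])
E
```

```text
x,y,z cradle mm 4.662875996761479 23.41977271275897 189.42241910637247 [-179.9993  -49.9248  110.9993] [ 0.1399 -0.4183 -0.2573] [-14.264   29.6738  23.7142  89.8079 -52.7122  95.0047  41.6405] 0.00047818276951681123
28.6 [0.57281052 0.19533834 0.18952508] [-179.98632981  -49.9370134   110.98291786] [-14.25807084  29.64811088  23.72588528  89.84196694 -52.70631668
  95.01956863  41.64882503] 0.000376364944451263
strap 0.97 [281.9, 254.1, 409.2, 266.6]
```

>>> send_rows([
  [0, -1.5, 2, 1.3, 0, 0, 0],
  [0, -1.5, 2, 1.3, 0, 0, 0],
  [0, -1.5, 2, 1.3, 0, 0, 0],
  [0, -1.5, 2, 1.3, 0, 0, 0],
  [0, 0, 0, 0, 0, 0, 0],
])

```text
time_s: 29.2
tool_pos: [0.5806, 0.198, 0.1818]
tool_rot: [179.9, -49.9, 111.0]
force: [1.1, -1.1, 2.5]
grip_width: 0.0005
```

>>> send_rows([
  [0, -1.5, 1, 1.3, 0, 0, 0],
  [0, -1.5, 1, 1.3, 0, 0, 0],
  [0, 0, 0, 0, 0, 0, 0],
])

```text
time_s: 29.5
tool_pos: [0.5825, 0.1986, 0.1779]
tool_rot: [179.9, -49.9, 111.0]
force: [2.4, -1.6, 4.0]
grip_width: 0.0007
```

```bash
python3 sl.py; python3 - <<'E'
from h import *
for cam in('side','scene'):
  snap(cam,'t1_'+cam)
  for q in('strap','lamp','cradle'):
    for d in env.regions_of(cam,q): print(cam,q,d['confidence'],d['rect'])
E
```

```text
x,y,z cradle mm 4.14902487577919 13.494589644982181 177.93226543638906 [179.9228 -49.9102 110.9776] [ 2.3676 -1.6019  4.0032] [-14.1329  31.2942  23.458   88.8781 -53.3192  94.4547  41.9981] 0.0007320787639297059
side lamp 0.96 [218.5, 408.7, 370.0, 458.6]
side lamp 0.58 [298.8, 179.1, 365.6, 215.3]
side lamp 0.37 [189.8, 223.3, 237.6, 260.7]
side cradle 0.6 [286.5, 166.0, 338.8, 210.0]
scene strap 0.53 [428.3, 265.3, 438.5, 282.0]
scene lamp 0.94 [379.5, 253.3, 447.2, 300.8]
scene lamp 0.56 [161.9, 195.5, 214.8, 268.7]
scene cradle 0.79 [409.7, 254.6, 464.6, 295.2]
```

>>> send_rows([
  [0, 0, 3, 0, 0, 0, 0],
  [0, -1.1, 3, 1, 0, 0, 0],
  [0, -0.8, 2, 0.6, 0, 0, 0],
  [0, 0, 0, 0, 0, 0, 0],
])

```text
time_s: 30.3
tool_pos: [0.5885, 0.202, 0.1748]
tool_rot: [-179.8, -50.0, 110.9]
force: [-2.0, -1.7, 0.9]
grip_width: 0.0007
```

>>> send_rows([
  [0, -0.8, 0, 0.6, 0, 0, 0],
  [0, 0, 0, 0, 0, 0, 0],
])

```text
time_s: 30.5
tool_pos: [0.5889, 0.2021, 0.1746]
tool_rot: [-179.9, -50.0, 111.0]
force: [-0.3, -0.1, 1.7]
grip_width: 0.0007
```

>>> send_rows([
  [0, -0.8, 0, 0.6, 0, 0, 0],
  [0, 0, 0, 0, 0, 0, 0],
])

```text
time_s: 30.7
tool_pos: [0.5892, 0.202, 0.174]
tool_rot: [180.0, -50.0, 111.0]
force: [-0.1, -1.6, 2.0]
grip_width: 0.0004
```

>>> send_rows([
  [0, -0.8, 0, 0.6, 0, 0, 0],
  [0, 0, 0, 0, 0, 0, 0],
])

```text
time_s: 30.9
tool_pos: [0.5895, 0.2018, 0.1735]
tool_rot: [179.9, -50.0, 111.1]
force: [-0.6, -1.1, 5.6]
grip_width: 0.0005
```

>>> send_rows([
  [0, -0.8, 0, 0.6, 0, 0, 0],
  [0, 0, 0, 0, 0, 0, 0],
])

```text
time_s: 31.1
tool_pos: [0.5897, 0.2018, 0.1732]
tool_rot: [179.8, -50.0, 111.1]
force: [-0.9, -3.2, 6.8]
grip_width: 0.0003
```

>>> send_rows([
  [0, -0.8, 0, 0.6, 0, 0, 0],
  [0, 0, 0, 0, 0, 0, 0],
])

```text
time_s: 31.3
tool_pos: [0.5898, 0.2016, 0.1728]
tool_rot: [179.8, -50.1, 111.2]
force: [-0.7, -3.5, 9.5]
grip_width: 0.0002
```

```bash
python3 sl.py
```

```text
x,y,z cradle mm 4.4022049962438965 5.652672955958837 172.84388211446907 [179.7881 -50.0658 111.1594] [-0.7088 -3.4549  9.5207] [-14.0263  32.4338  23.2526  87.9081 -53.8287  94.4026  42.1103] 0.0002464078320736134
```

Firm contact at 10 N. Lifting off and backing out, then comparing with the earlier view.

>>> send_rows([
  [0, 3, 0, -2.5, 0, 0, 0],
  [0, 5, 0, -4, 0, 0, 0],
  [0, 0, 0, -30, 0, 0, 0],
  [0, 0, 0, -45, 0, 0, 0],
  [0, 0, 0, -45, 0, 0, 0],
  [0, 0, 0, 0, 0, -0.1454, 0],
  [0, 0, 0, 0, 0, -0.1454, 0],
  [0, 0, 0, 0, 0, -0.1454, 0],
  [0, 0, 0, 0, 0, 0, 0],
  [0, 0, 0, 0, 0, 0, 0],
])

```text
time_s: 32.3
tool_pos: [0.6217, 0.1172, 0.258]
tool_rot: [-180.0, -25.1, 111.1]
force: [0.5, 0.3, -0.4]
grip_width: 0.0006
```

```bash
python3 sl.py; python3 - <<'E'
from h import *
np.set_printoptions(precision=4,suppress=True)
wsnap('w10'); c=load('w10'); c8=load('w8')
for q in('lamp','cradle','strap'):
  for d in env.regions_of('wrist',q):
    m=d['region']; print(q,d['confidence'],d['rect'])
    ys=np.where(m.any(1))[0]; print([(int(y),int(np.where(m[y])[0].min()),int(np.where(m[y])[0].max())) for y in ys[2::8]])
az=np.radians(111); n=np.array([np.cos(az),np.sin(az),0]); l=np.array([n[1],-n[0],0])
W=lambda x,y,z:(x/1e3-.0275)*n+(.6285-y/1e3)*l+[0,0,.131+z/1e3]
print('closed band near edge exp', proj('wrist',[W(0,29,39),W(0,-29,39),W(0,54,70)],c))
for cam in('scene','side'):
  snap(cam,'v_'+cam)
  for q in('lamp','cradle','strap'):
    for d in env.regions_of(cam,q): print(cam,q,round(d['confidence'],2),d['rect'])
im=cv2.imread('pics/w10.png').astype(int)
for y in range(90,230,8): print(y,[tuple(im[y,u].tolist()) for u in (235,255,275,300,315,330)])
E
```

```text
x,y,z cradle mm -85.9030692430469 6.13811404397413 258.01107628657564 [-179.9979  -25.0951  111.1116] [ 0.5083  0.2837 -0.3855] [-22.0318  23.5634  30.4783  79.5359 -33.5682  92.8491  30.8639] 0.0006300676581485499
32.35 [0.6218 0.1152 0.2569] [-179.8627  -25.0634  110.8729] [-21.915   23.6391  30.5333  79.5748 -33.5411  92.844   30.854 ] 0.0004914581270068378
cradle 0.9 [283.9, 150.8, 367.8, 226.3]
[(153, 284, 368), (161, 283, 368), (169, 283, 369), (177, 283, 369), (185, 284, 366), (193, 292, 351), (201, 292, 352), (209, 292, 352), (217, 292, 352), (225, 293, 351)]
strap 0.82 [283.5, 153.3, 368.7, 183.4]
[(154, 285, 368), (162, 285, 368), (170, 285, 369), (178, 286, 369)]
strap 0.66 [60.1, 95.0, 180.8, 192.9]
[(95, 109, 115), (103, 93, 121), (111, 66, 140), (119, 68, 149), (127, 81, 155), (135, 78, 162), (143, 80, 169), (151, 82, 176), (159, 86, 180), (167, 95, 180), (175, 111, 179), (183, 125, 174), (191, 139, 162)]
closed band near edge exp [[283.284  173.9895]
 [358.2985 174.1519]
 [243.3068 159.3595]]
scene lamp 0.92 [376.8, 254.4, 448.5, 302.2]
scene lamp 0.78 [160.8, 198.9, 2
[... 1603 characters left out ...]
4, 89), (162, 171, 181), (194, 208, 213), (202, 217, 210)]
186 [(119, 165, 200), (127, 178, 215), (131, 184, 218), (157, 169, 178), (192, 204, 207), (199, 210, 207)]
194 [(118, 165, 200), (133, 184, 217), (125, 177, 212), (159, 168, 175), (188, 200, 205), (198, 211, 206)]
202 [(112, 157, 188), (131, 181, 217), (120, 167, 202), (160, 165, 175), (193, 205, 209), (197, 210, 206)]
210 [(125, 176, 212), (121, 169, 203), (122, 170, 206), (159, 167, 173), (191, 203, 206), (197, 209, 203)]
218 [(126, 178, 214), (124, 174, 212), (125, 174, 210), (159, 169, 175), (192, 203, 207), (199, 213, 208)]
226 [(125, 175, 209), (125, 173, 209), (123, 171, 209), (195, 214, 210), (190, 203, 207), (199, 211, 206)]
```

The band now lies across the barrel, uniform grey over u 285..368, v 154..178, with nothing left standing at the old strap place. I'll quickly check its level from the near edge's slope.

```bash
python3 - <<'E'
from h import *
np.set_printoptions(precision=1,suppress=True,linewidth=150)
c=load('w10'); im=cv2.imread('pics/w10.png').astype(int).sum(2)
for u in range(284,372,6): print(u,im[170:190,u])
az=np.radians(111); n=np.array([np.cos(az),np.sin(az),0]); l=np.array([n[1],-n[0],0])
W=lambda x,y,z:(x/1e3-.0275)*n+(.6285-y/1e3)*l+[0,0,.129+z/1e3]
for th in(-.03,.06,.12,.25):
    H=np.array([29,14]); e=np.array([-np.cos(th),np.sin(th)]); m=np.array([np.sin(th),np.cos(th)])
    a,b=H+25*m,H+58*e+25*m
    print(th,proj('wrist',[W(0,*a),W(0,*b)],c))
E
```

```text
284 [442 435 440 440 441 455 459 469 473 459 456 462 445 455 449 446 436 361 474 488]
290 [523 522 534 544 543 503 382 547 539 537 536 523 530 535 536 535 495 350 377 436]
296 [518 521 531 549 541 493 316 734 693 685 690 686 688 689 695 693 695 698 693 695]
302 [528 533 525 550 542 502 344 529 516 513 514 516 518 508 515 511 511 516 511 509]
308 [531 520 533 542 545 563 337 540 528 519 518 521 523 519 525 523 518 521 529 520]
314 [534 522 535 543 542 561 333 631 602 595 601 597 605 600 599 603 598 596 598 600]
320 [532 535 530 545 547 560 330 557 608 594 586 583 592 588 590 590 590 587 589 589]
326 [536 536 534 551 545 566 381 564 618 604 603 612 605 602 604 610 604 604 600 608]
332 [531 536 542 542 544 555 374 564 618 607 608 609 614 609 608 612 608 608 607 613]
338 [535 538 538 546 549 569 395 426 491 487 492 483 492 493 485 490 489 490 490 490]
344 [545 539 535 542 545 557 443 439 535 536 539 527 537 532 537 539 540 537 533 535]
350 [540 537 542 539 543 548 432 539 714 695 684 687 688 693 687 691 691 693 689 691]
356 [538 546 536 542 543 556 467 360 287 301 301 287 339 397 366 512 491 480 486 477]
362 [529 537 545 540 548 554 508 351 463 573 554 550 553 569 330 534 511 507 511 507]
368 [536 526 540 535 538 545 548 549 543 551 547 546 552 554 393 485 531 510 508 512]
-0.03 [[284.5 174.8]
 [358.6 175.7]]
0.06 [[281.6 174.8]
 [356.4 173.5]]
0.12 [[279.7 174.9]
 [354.6 172.1]]
0.25 [[275.7 175.2]
 [349.4 169. ]]
```

The near edge runs from row about 175.5 to 176.5. That matches θ = -0.03 (predicted 174.8 to 175.7) and not 0.12 (174.9 to 172.1). The arm is clear, so I hand in.

```bash
python3 - <<'E'
from h import *
print(env.sign_off()); print(env.get_obs()['time_s'])
E
```

```text
the job is handed in; nothing more can be done
None
the job is handed in; nothing more can be done
```

I hung the cradle in the highest free slots, laid the small lamp in its V with the lens pointing away from the upright, swung the strap down, and handed the job in at about 32.5 s. No verdict is reported on hand-in, so the results below are my own checks.

- **Cradle:** An 11 N pull before letting go produced no motion. The pictures showed the back plate flush on the panel and the next lower slots still free.
- **Lamp:** Its centreline coincides with the block's (image column 315 against 314.8). Its centre is at about x = -20 mm on the cradle.
- **Strap:** I pressed it to about 10 N on the barrel. The slope of its near edge in the last wrist picture fits -0.03 rad, which is the seated value.
- **Robot at hand-in:** It was clear of everything, and the force reading was near zero.

**Discrepancies:**
- The fixed cameras and the wrist view differed by about 6 to 9 mm on how far away the panel is. They agreed sideways within 1 to 2 mm.
- The tool's height at contact put the hung tabs about 2 to 4 mm below nominal. That fits the grip slipping slightly as I pushed down, plus the cradle's sag, but I did not measure the hung height directly.
- I did not measure the bystanders again at the end. No unexpected contact forces appeared during the moves.

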